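# Close up the supplies on the examination table

### The arm

A 7-joint arm with a two-finger parallel gripper is mounted at the origin on the work surface. World frame = base frame: x ahead of the robot, y to its left, z up, the work surface at z = 0. Lengths are in m, angles in rad, forces in N, time in s.
With the tool pointing down it reaches from about 0.425 to 0.825 m from the base axis. Payload 3.6 kg.
Tool frame: the origin (TCP) lies on the centre line of the jaws, within the pads' length; the fingertips stand 17 mm ahead of it and the grasp point (between the pads) lies 2 mm behind it (finger_overhang is the x of the fingertips in the tool frame, in m); x points along the fingers, y is the direction in which the jaws open and shut, and the axes are right-handed (so a half turn about x gives the same grasp; the last joint's range is limited). The gripper opens to 85 mm and grips with 20 to 120 N. Pads are 22 mm wide; open, the fingers measure 114 mm over their backs; the gripper's body (76 mm by 85 mm) begins 54 mm behind the grasp point. The pads swing forward as they close: fully open they stand 13 mm farther back than shut.
Start: joints at [-1.206, 0.615, -0.013, 1.423, 0.008, 1.103, -0.04], TCP at [0.248, 0.601, 0.21] pointing down, gripper open.
Joint ranges: [-3.12, 3.12], [-0.3, 2.06], [-1.34, 1.32], [0.26, 2.42], [-1.36, 4.5], [0.01, 1.98], [-2.84, 2.84]. Speed limits (rad/s): [2.79, 2.79, 3.14, 3.14, 3.14, 3.14, 3.14].

### API

Orientations are given as [roll, pitch, yaw] about the fixed x, y, z axes, in that order (R = Rz(yaw) Ry(pitch) Rx(roll)).
In Python, from rig import * gives the robot as it stands. The module is installed in compiled form; this text tells all that it offers.
- The arm moves only by the tool carry_out, never from a script. Its argument "moves" is a list of rows, each an object of numbers: "hand": the opening in per cent of the stroke, from 0 (shut) to 100 (fully open); "tx", "ty", "tz": the shift along the tool's x, y, z in cm; "roll": the turn about the tool's x in degrees. A call has exactly 5 rows; each row shifts and turns the commanded pose from where the row before left it, along the tool's axes as they then stand; what a row does not reach is not made up. A row lasts 1/10 s, in which the tool goes at most 50 mm and 8.59 degrees, less where a joint would pass 70% of its speed; a pose out of reach is approached as far as the arm can. A call is refused whole if a number of a shift passes 5 or a number of a turn 8.59, either way. A call with a gripper value outside its range is refused whole. The fingers move at their own pace and stop on an object; "force" is the grip in N (left out, the last holds). Time passes only in rows, so rows that do not move let the fingers close, or fill a call up. It gives the time, the measured TCP pose, the force and the opening at its end, in the units of the state.
- sense(): the state, without advancing time (a new reading comes with each control period).
- capture(name): name is "scene" or "top" or "wrist"; returns (picture, depth): 480x640x3 uint8, red, green, blue; 480x640 float32, m along the optical axis (not along the pixel's ray), 0 where there is no reading.
- camera_params(name): a dict with "fx", "fy", "cx", "cy" (pixels), "position" and "attitude" of the camera in the world. Camera axes: x right, y down, z forward; pixel columns grow to the right and rows downward; lengths in m; the calibration is good to about 2 mm. The wrist camera is an equidistant fisheye: a pixel r from the principal point sees the ray r / f radians off the axis. A picture is of the moment at which its call begins: read the wrist's pose just before it. camera_params takes no time and is no camera call; for the wrist camera it gives the pose at the moment of the call.
- close_job(): hands the job in, once; it reports no verdict.
The state is a dict: "time_s": time; "qpos": joint angles; "dq": joint speeds; "effort": joint torques, N m; "eef_pos": TCP position; "eef_rot": TCP orientation; "contact_force": force on the tool from outside, world axes, zero at the start; "wrist_torque": the same for the moment, N m; "gripper_width": opening from 0.0 (shut) to 1.0 (fully open).
Only numpy, scipy, OpenCV 4.12 (cv2) and the standard library are available. Lean on these libraries where they do the work, as an engineer would, in place of code of your own. Each camera call takes 0.05 s, during which the arm holds its last target.

### The job

The examination is over: close up the supplies on the marble table, in either order. Push the open drawer of the white unit fully home, and push the raised lid of the steel instrument case down until it lies fully shut. Use the fingertips only and push gently without slamming; pick nothing up, do not touch the bandage roll in the drawer, and leave the bottle, jar and bowl where they stand.

Things in the scene. Friction and masses are not known exactly. Their poses are not given: they have to be found in the camera images.
- drawer_unit: White countertop unit with one drawer, fixed to the table: 170 mm deep (x), 170 mm wide (y), 90 mm high. Origin on the table top, midway across, 50 mm behind the front opening; own x points from the front to the back, z up. The drawer opens along own -x. The unit, the case and the group of bottle, jar and bowl stand side by side on the table, left, middle and right, in any order.
- drawer_front (a point): Centre of the outer face of the drawer's flat grey front panel (170 mm wide, 74 mm high, 12 mm thick, no handle), 45 mm above the table; moves with the drawer. Axes as those of drawer_unit. Shut, it lies 62 mm ahead (own -x) of the unit's origin.
- drawer (a joint): How far the drawer stands open, in m: 0 shut against its stop, 0.115 fully open. It slides with about 1.5 N of friction and stays where it is left.
- roll_center (a point): Centre of a small grey bandage roll (ring, 42 mm across, 18 mm high) lying loose in the open part of the drawer; it rides in with the drawer and clears the unit's top. Not to be touched.
- case: Open steel instrument case, fixed to the table: 130 mm deep (x), 180 mm wide (y), 65 mm high without its lid. Origin on the table top, midway across, 80 mm behind the case's front and 50 mm ahead of the hinge line; own x points from front to back, z up.
- case_hinge (a point): Middle of the lid's hinge line, on the case's far (own +x) rim, 65 mm above the table; the line runs along the case's own y.
- lid_edge (a point): Middle of the lid's free edge on its outer (upper) face, 130 mm from the hinge line. The lid is a flat aluminium plate 130 mm by 180 mm, 6 mm thick, with its underside on the hinge line; its x points from the free edge to the hinge and its z out of the outer face. Shut, the outer face lies 71 mm above the table.
- lid (a joint): Lid angle in rad: 0 shut flat on the case, growing as the free edge rises, 1.5 about upright. The stiff hinge holds it wherever it is left; about 2 N at the free edge, square to the outer face, moves it.
- pump_bottle: Amber bottle, 44 mm across, 140 mm high, standing with the jar and the bowl. Origin under its centre. Bystander.
- jar: White jar, 64 mm across, 90 mm high, standing to the left of the bottle. Origin under its centre. Bystander.
- bowl: Steel bowl, 100 mm across, 45 mm high, standing nearer the robot than the bottle. Origin under its centre. Bystander.
Mind the look-alikes: they are no part of the job. Leave any purple or yellow look-alike of the case alone. What is shaped like the part that bears roll_center but pink is not meant.

How it is judged:
By the outcome, as a careful person would: the job done as asked, in the order asked, and still so for the second after the job is handed in, with the robot touching nothing.
It also fails if it takes over 48 s, if anything falls off the work surface, if the arm or the gripper's body presses on something with over 40 N, if the wrist force passes 120 N, or if a joint passes its speed limit or range.

## Working session

There is one attempt and no reset: what is moved stays moved. The work goes in short steps, Python scripts to look and compute and a tool call to move; the robot and the scene stay as the last step left them, time stands still between calls to the robot, and variables do not carry over. Pictures are saved under pics/ and viewed, and the job is handed in when it is done.

Besides the shell and the picture viewer there is one more tool, called as name(argument=value, ...), one argument or row to a line, values as JSON. carry_out: Moves the arm, as the interface text tells. Its arguments: {"type":"object","properties":{"moves":{"type":"array","items":{"type":"object","properties":{"hand":{"type":"number"},"tx":{"type":"number"},"ty":{"type":"number"},"tz":{"type":"number"},"roll":{"type":"number"}}}},"force":{"type":"number"}},"required":["moves"]}

```bash
mkdir -p pics; python3 - <<'E'
from rig import *
import cv2,numpy as np
s=sense();print({k:np.round(v,3) for k,v in s.items()})
for n in ("scene","top"):
    p,d=capture(n);np.savez(f"pics/{n}0.npz",p=p,d=d);cv2.imwrite(f"pics/{n}0.png",p[:,:,::-1]);print(n,camera_params(n))
E
```

```text
{'time_s': np.float64(0.0), 'qpos': array([-1.206,  0.616, -0.013,  1.425,  0.008,  1.103, -0.04 ]), 'dq': array([ 0.001,  0.   , -0.002,  0.001,  0.   ,  0.001, -0.   ]), 'effort': array([ 0.0000e+00, -4.6921e+01,  2.5900e-01, -1.7104e+01,  1.0000e-02,
        9.0000e-03, -0.0000e+00]), 'eef_pos': array([0.247, 0.6  , 0.209]), 'eef_rot': array([-1.562,  1.568, -1.953]), 'contact_force': array([ 0.74 , -0.032, -0.643]), 'wrist_torque': array([-0.032,  0.013,  0.004]), 'gripper_width': np.float64(1.0)}
scene {'fx': 452.0528039661743, 'fy': 452.0528039661743, 'cx': 317.87339115207607, 'cy': 234.97522779704934, 'position': array([ 1.11375019, -0.44904432,  1.00752775]), 'attitude': array([-2.46281991, -0.01654136,  0.83236867])}
top {'fx': 489.57959744103607, 'fy': 489.57959744103607, 'cx': 315.7575449491821, 'cy': 236.556545098925, 'position': array([0.49805773, 0.04370082, 1.05313954]), 'attitude': array([-3.05381837,  0.00704391, -1.57819293])}
```

View pics/scene0.png

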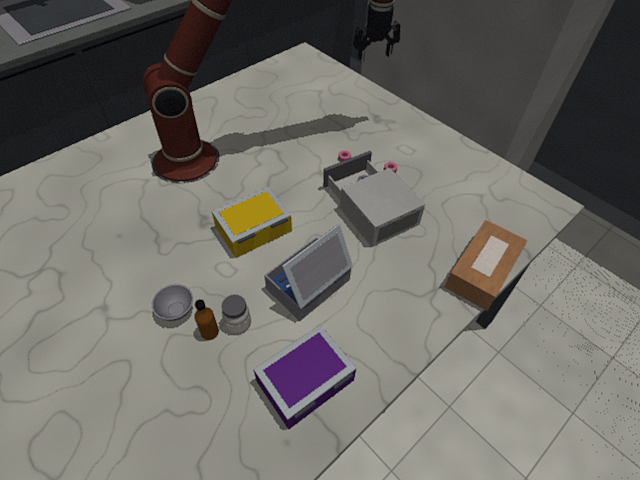

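View pics/top0.png

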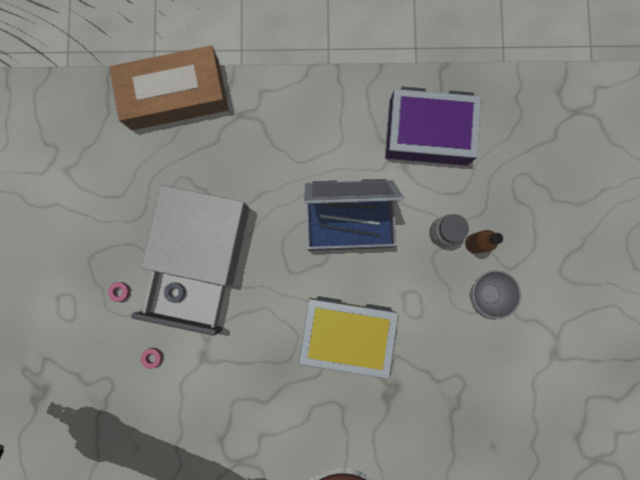

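Top view: the steel case with its raised lid is at about (352,215) and the drawer unit at (195,235), with its drawer front at (178,322). The real grey roll is at (175,292). Look-alikes are the yellow case (349,338), the purple case (434,125) and pink rolls (118,292) and (151,358). The wooden box (170,88) and the jar, bottle and bowl (450–500, 230–295) are also there. Next I measure.

```bash
cat > h.py <<'E'
import numpy as np,cv2
from scipy.spatial.transform import Rotation as R
def cloud(d,c):
    v,u=np.mgrid[0:480,0:640]
    P=np.stack([(u-c['cx'])/c['fx']*d,(v-c['cy'])/c['fy']*d,d],-1)
    W=P@R.from_euler('xyz',c['attitude']).as_matrix().T+c['position']
    W[d==0]=np.nan
    return W
E
python3 - <<'E'
from rig import *
from h import *
import cv2
out={}
for n in ("scene","top"):
    z=np.load(f"pics/{n}0.npz");W=cloud(z['d'],camera_params(n));out[n]=W
W=out['top']
def pt(u,v):return np.round(W[v,u],4)
for nm,u,v in [("table",260,300),("table2",250,150),("table3",560,400),("unit top",195,235),("unit TL",164,190),("unit TR",244,206),("unit BL",147,265),("unit BR",229,284),("front L",136,316),("front R",218,330),("roll",175,283),("lid",355,190),("lidL",310,190),("lidR",396,192),("casefront",350,248),("yellow",349,338),("bowl",495,275),("jar",453,225),("bottle",495,238),("purple",434,125)]: print(nm,pt(u,v))
W=out['scene']
for nm,u,v in [("table",300,330),("unit top",382,203),("lid",320,265),("front top",348,172),("yellow",252,213)]: print("S",nm,pt(u,v))
p=np.load("pics/top0.npz")['p']
a=cv2.resize(p[175:345,120:260],None,fx=4,fy=3.5,interpolation=cv2.INTER_CUBIC)
b=cv2.resize(p[160:390,290:420],None,fx=2.6,fy=2.6)
cv2.imwrite("pics/c1.png",a[:,:,::-1]);cv2.imwrite("pics/c2.png",b[:,:,::-1])
E
```

```text
table [0.4558 0.1703 0.0028]
table2 [ 0.7831  0.1936 -0.0014]
table3 [ 0.2441 -0.4568  0.0017]
unit top [0.5878 0.2885 0.091 ]
unit TL [0.6786 0.3521 0.0898]
unit TR [0.6482 0.1953 0.0691]
unit BL [0.5293 0.3827 0.0898]
unit BR [0.4905 0.2295 0.0419]
front L [0.4297 0.4035 0.0858]
front R [0.3983 0.2489 0.053 ]
roll [0.4933 0.3422 0.0375]
lid [ 0.6658 -0.025   0.1417]
lidL [0.6701 0.0601 0.1224]
lidR [ 0.6588 -0.0999  0.1553]
casefront [ 0.5632 -0.0209  0.036 ]
yellow [ 0.3827 -0.0143  0.0707]
bowl [ 0.505  -0.3221  0.0287]
jar [ 0.6037 -0.2215  0.0894]
bottle [ 0.573  -0.2848  0.1409]
purple [ 0.8108 -0.1932  0.0757]
S table [ 7.156e-01 -1.233e-01 -3.000e-04]
S unit top [0.6103 0.2704 0.0899]
S lid [ 0.6699 -0.0186  0.1281]
S front top [0.4181 0.3334 0.0322]
S yellow [ 0.3876 -0.013   0.0716]
```

View pics/c1.png

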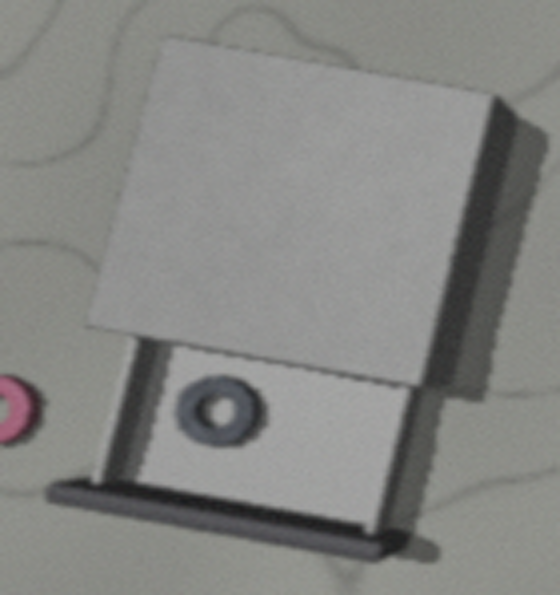

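View pics/c2.png

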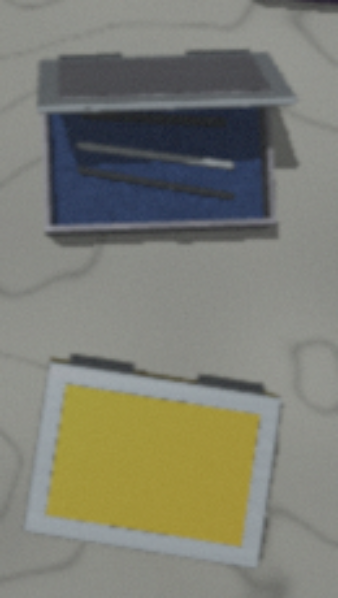

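```bash
cat > m.py <<'E'
from h import *
from rig import *
import sys
tag=sys.argv[1] if len(sys.argv)>1 else "0"
Ws={}
for n in ("scene","top"):
    z=np.load(f"pics/{n}{tag}.npz");Ws[n]=cloud(z['d'],camera_params(n))
for n,W in Ws.items():
    print(n)
    P=W.reshape(-1,3);P=P[~np.isnan(P[:,0])]
    # unit top
    m=(abs(P[:,2]-.09)<.006)&(P[:,0]>.45)&(P[:,0]<.75)&(P[:,1]>.13)&(P[:,1]<.42)
    r=cv2.minAreaRect((P[m][:,:2]*1000).astype(np.float32));print(" unit top rect",r, P[m][:,2].mean())
    print(np.round(cv2.boxPoints(r),1).tolist())
    # table local
    # lid: points z>0.085 near case
    m=(P[:,2]>.085)&(P[:,0]>.5)&(P[:,0]<.72)&(P[:,1]>-.15)&(P[:,1]<.1)
    Q=P[m];c=Q.mean(0);U,S,V=np.linalg.svd(Q-c,full_matrices=False);nrm=V[2]*np.sign(V[2][0]);d=abs((Q-c)@nrm);k=d<.004
    c=Q[k].mean(0);nrm=np.linalg.svd(Q[k]-c,full_matrices=False)[2][2];nrm*=np.sign(nrm[0])
    print(" lid n",len(Q),k.sum(),"c",c.round(4),"nrm",nrm.round(3),"ang(from horiz deg)",np.degrees(np.arctan2(np.hypot(*nrm[:2]),nrm[2])),"yaw",np.arctan2(nrm[1],nrm[0]))
    print("  y range",np.percentile(Q[:,1],[1,99]).round(4),"z range",np.percentile(Q[:,2],[1,99]).round(4),"x",np.percentile(Q[:,0],[1,99]).round(4))
E
python3 m.py
python3 - <<'E'
from h import *
from rig import *
z=np.load("pics/top0.npz");W=cloud(z['d'],camera_params("top"))
for u in (150,165,178,195,208):
    print(u,[(v,*W[v,u].round(3)) for v in range(308,334,2)])
print("case")
for u in (320,350,380): print(u,[(v,*W[v,u].round(3)) for v in list(range(176,206,3))+list(range(236,256,3))])
E
```

```text
scene
 unit top rect ((589.6998291015625, 292.47943115234375), (171.85691833496094, 174.96502685546875), 78.41433715820312) 0.09090213090102373
[[486.70001220703125, 225.89999389648438], [658.0999755859375, 190.6999969482422], [692.7000122070312, 359.1000061035156], [521.2999877929688, 394.20001220703125]]
 lid n 2730 2692 c [ 0.6657 -0.0251  0.1384] nrm [0.896 0.023 0.444] ang(from horiz deg) 63.6594898976351 yaw 0.025406781725018694
  y range [-0.1094  0.0666] z range [0.0866 0.1858] x [0.6389 0.6923]
top
 unit top rect ((589.5924072265625, 294.69757080078125), (171.30783081054688, 170.47454833984375), 77.87762451171875) 0.09071293370048125
[[488.29998779296875, 228.89999389648438], [654.9000244140625, 193.10000610351562], [690.9000244140625, 360.5], [524.2000122070312, 396.29998779296875]]
 lid n 1823 1785 c [ 0.6618 -0.0181  0.1457] nrm [0.891 0.023 0.454] ang(from horiz deg) 62.97827877797178 yaw 0.026183933551899526
  y range [-0.1055  0.0695] z range [0.0869 0.1864] x [0.6368 0.6914]
150 [(308, np.float64(0.442), np.float64(0.397), np.float64(0.026)), (310, np.float64(0.437), 
[... 6665 characters left out ...]
oat64(0.653), np.float64(-0.068), np.float64(0.17)), (197, np.float64(0.645), np.float64(-0.067), np.float64(0.181)), (200, np.float64(0.639), np.float64(-0.066), np.float64(0.184)), (203, np.float64(0.658), np.float64(-0.085), np.float64(0.033)), (236, np.float64(0.588), np.float64(-0.084), np.float64(0.034)), (239, np.float64(0.581), np.float64(-0.084), np.float64(0.035)), (242, np.float64(0.575), np.float64(-0.084), np.float64(0.032)), (245, np.float64(0.567), np.float64(-0.08), np.float64(0.062)), (248, np.float64(0.565), np.float64(-0.088), np.float64(0.001)), (251, np.float64(0.558), np.float64(-0.088), np.float64(0.0)), (254, np.float64(0.552), np.float64(-0.088), np.float64(-0.001))]
```

```bash
cat >> h.py <<'E'
def go(s,t):
    "shift in tool axes (cm) to world TCP target t"
    M=R.from_euler('xyz',s['eef_rot']).as_matrix()
    return (M.T@(np.array(t)-s['eef_pos'])*100).round(2)
O=np.array([.5558,.3012]);EX=np.array([.9784,-.2065]);EY=np.array([.2065,.9784])
E
python3 - <<'E'
from rig import *
from h import *
s=sense();M=R.from_euler('xyz',s['eef_rot']).as_matrix();print(M.round(3))
yaw=lambda a:np.degrees(np.arctan2(a[1],a[0]))
print("tool y yaw",yaw(M[:,1]),"tool z yaw",yaw(M[:,2]),"EX yaw",yaw(EX))
t=O-EX*(.149+.045)
print(t,np.hypot(*t)); print(go(s,[*t,.209]),go(s,[*t,.06]))
E
```

```text
[[-0.001  0.381  0.925]
 [-0.002  0.925 -0.381]
 [-1.    -0.002  0.   ]]
tool y yaw 67.61529479180334 tool z yaw -22.384700641046827 EX yaw -11.917873112457052
[0.3659904 0.341261 ] 0.5004078766497986
[  0.08 -19.43  20.84] [ 14.98 -19.4   20.84]
```

carry_out(
  moves=[
    {"hand": 0,"roll": -5.2,"tx": 0,"ty": 0,"tz": 0},
    {"hand": 0,"roll": -5.2,"tx": 0,"ty": 0,"tz": 0},
    {"hand": 0,"roll": 0,"tx": 0,"ty": -3.5,"tz": 2.5},
    {"hand": 0,"roll": 0,"tx": 0,"ty": -3.5,"tz": 2.5},
    {"hand": 0,"roll": 0,"tx": 0,"ty": -3.5,"tz": 2.5},
  ],
  force=30,
)

```text
time_s: 0.6
eef_pos: [0.2994, 0.481, 0.2097]
eef_rot: [-1.671, 1.57, -1.879]
contact_force: [0.5, -0.2, 0.3]
gripper_width: 0.146
```

```bash
python3 - <<'E'
from rig import *
from h import *
s=sense();t=O-EX*(.149+.045)
print(s['eef_pos'],s['eef_rot'],go(s,[*t,.06]),s['gripper_width'],s['contact_force'])
E
```

```text
[0.29936928 0.48099041 0.20971392] [-1.67078279  1.56950018 -1.87933282] [ 14.99 -12.27   9.41] 0.14554076849857803 [ 0.54469369 -0.19667389  0.30450462]
```

carry_out(
  moves=[
    {"hand": 0,"roll": 0,"tx": 0,"ty": -3,"tz": 2.3},
    {"hand": 0,"roll": 0,"tx": 0,"ty": -3,"tz": 2.3},
    {"hand": 0,"roll": 0,"tx": 0,"ty": -3,"tz": 2.3},
    {"hand": 0,"roll": 0,"tx": 0,"ty": -3,"tz": 2.3},
    {"hand": 0,"roll": 0,"tx": 3,"ty": 0,"tz": 0},
  ],
)

```text
time_s: 1.1
eef_pos: [0.37, 0.3418, 0.1831]
eef_rot: [0.438, 1.562, 0.218]
contact_force: [1.6, 0.2, -0.2]
gripper_width: -0.002
```

carry_out(
  moves=[
    {"hand": 0,"roll": 0,"tx": 3,"ty": 0,"tz": 0},
    {"hand": 0,"roll": 0,"tx": 3,"ty": 0,"tz": 0},
    {"hand": 0,"roll": 0,"tx": 3,"ty": 0,"tz": 0},
    {"hand": 0,"roll": 0,"tx": 3,"ty": 0,"tz": 0},
    {"hand": 0,"roll": 0,"tx": 0,"ty": 0,"tz": 0},
  ],
)

```text
time_s: 1.6
eef_pos: [0.3618, 0.3438, 0.057]
eef_rot: [-2.142, 1.562, -2.351]
contact_force: [-0.1, -1.2, 0.5]
gripper_width: 0.004
```

```bash
python3 - <<'E'
from rig import *
from h import *
s=sense();t=O-EX*(.149+.045)
print(s['eef_pos'],go(s,[*t,.06]),s['gripper_width'],s['contact_force'])
M=R.from_euler('xyz',s['eef_rot']).as_matrix();print(M.round(3))
p,d=capture("scene");cv2.imwrite("pics/s1.png",p[:,:,::-1])
p,d=capture("top");cv2.imwrite("pics/t1.png",cv2.resize(p[150:370,90:290],None,fx=2.7,fy=2.7)[:,:,::-1])
E
```

```text
[0.36176471 0.34376561 0.05702154] [-0.3  -0.16  0.46] 0.003925372118489843 [-0.14905964 -1.15890555  0.53385591]
[[-0.006  0.208  0.978]
 [-0.007  0.978 -0.208]
 [-1.    -0.008 -0.005]]
```

View pics/t1.png

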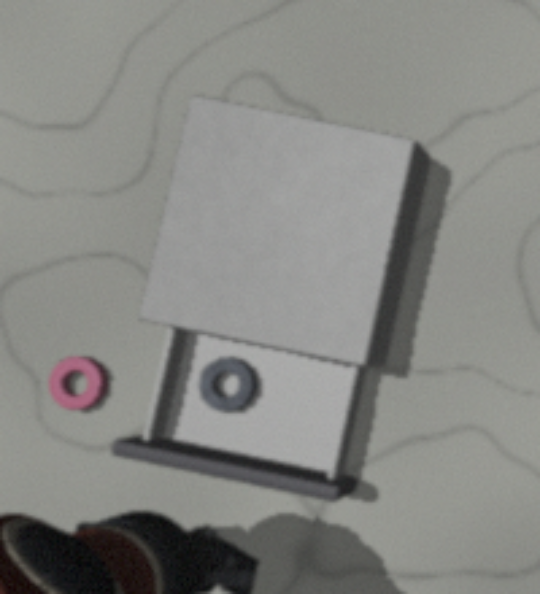

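carry_out(
  moves=[
    {"hand": 0,"roll": 0,"tx": 0,"ty": -0.2,"tz": 1},
    {"hand": 0,"roll": 0,"tx": 0,"ty": 0,"tz": 1},
    {"hand": 0,"roll": 0,"tx": 0,"ty": 0,"tz": 0.5},
    {"hand": 0,"roll": 0,"tx": 0,"ty": 0,"tz": 0.5},
    {"hand": 0,"roll": 0,"tx": 0,"ty": 0,"tz": 0.5},
  ],
)

```text
time_s: 2.2
eef_pos: [0.3987, 0.3369, 0.0608]
eef_rot: [1.068, 1.57, 0.858]
contact_force: [-0.2, -0.7, 0.0]
gripper_width: 0.0
```

carry_out(
  moves=[
    {"hand": 0,"roll": 0,"tx": 0,"ty": 0,"tz": 0.5},
    {"hand": 0,"roll": 0,"tx": 0,"ty": 0,"tz": 0.5},
    {"hand": 0,"roll": 0,"tx": 0,"ty": 0,"tz": 0.5},
    {"hand": 0,"roll": 0,"tx": 0,"ty": 0,"tz": 0.5},
    {"hand": 0,"roll": 0,"tx": 0,"ty": 0,"tz": 0.5},
  ],
)

```text
time_s: 2.7
eef_pos: [0.4227, 0.3317, 0.0605]
eef_rot: [-2.657, 1.571, -2.866]
contact_force: [-2.2, -0.3, 3.0]
gripper_width: -0.003
```

```bash
python3 - <<'E'
from rig import *
from h import *
s=sense();t=O-EX*(.073)
print(s['eef_pos'],go(s,[*t,.057]),s['contact_force'])
p,d=capture("top");cv2.imwrite("pics/t2.png",cv2.resize(p[150:370,90:290],None,fx=2.7,fy=2.7)[:,:,::-1])
E
```

```text
[0.4226845  0.33174707 0.06045723] [ 0.34 -0.23  6.36] [-2.16845666 -0.32069706  3.03364236]
```

View pics/t2.png

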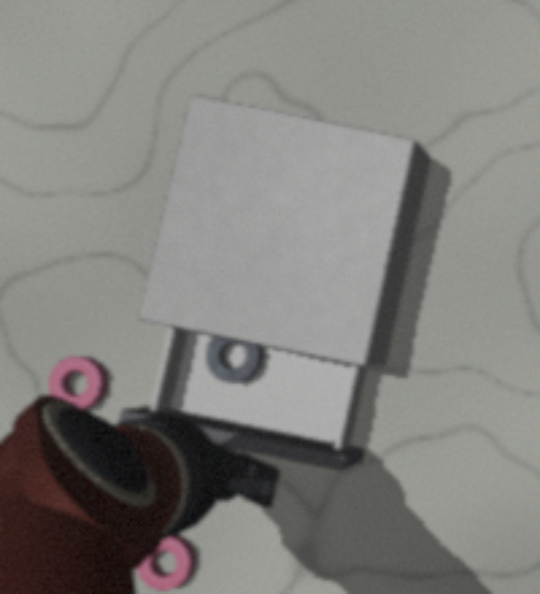

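The drawer is sliding in and the roll rides with it, at about 2 N. I'll keep pushing and slow down near the stop.

carry_out(
  moves=[
    {"hand": 0,"roll": 0,"tx": 0,"ty": 0,"tz": 0.5},
    {"hand": 0,"roll": 0,"tx": 0,"ty": 0,"tz": 0.5},
    {"hand": 0,"roll": 0,"tx": 0,"ty": 0,"tz": 0.5},
    {"hand": 0,"roll": 0,"tx": 0,"ty": 0,"tz": 0.5},
    {"hand": 0,"roll": 0,"tx": 0,"ty": 0,"tz": 0.5},
  ],
)

```text
time_s: 3.25
eef_pos: [0.4474, 0.3264, 0.0604]
eef_rot: [-1.228, 1.571, -1.438]
contact_force: [-1.7, -0.2, 2.7]
gripper_width: 0.005
```

carry_out(
  moves=[
    {"hand": 0,"roll": 0,"tx": 0,"ty": 0,"tz": 0.5},
    {"hand": 0,"roll": 0,"tx": 0,"ty": 0,"tz": 0.5},
    {"hand": 0,"roll": 0,"tx": 0,"ty": 0,"tz": 0.5},
    {"hand": 0,"roll": 0,"tx": 0,"ty": 0,"tz": 0.4},
    {"hand": 0,"roll": 0,"tx": 0,"ty": 0,"tz": 0.4},
  ],
)

```text
time_s: 3.75
eef_pos: [0.4698, 0.3216, 0.0604]
eef_rot: [-1.807, 1.571, -2.016]
contact_force: [-1.6, -0.3, 3.6]
gripper_width: 0.002
```

carry_out(
  moves=[
    {"hand": 0,"roll": 0,"tx": 0,"ty": 0,"tz": 0.2},
    {"hand": 0,"roll": 0,"tx": 0,"ty": 0,"tz": 0.2},
    {"hand": 0,"roll": 0,"tx": 0,"ty": 0,"tz": 0.2},
    {"hand": 0,"roll": 0,"tx": 0,"ty": 0,"tz": 0.2},
    {"hand": 0,"roll": 0,"tx": 0,"ty": 0,"tz": 0.2},
  ],
)

```text
time_s: 4.25
eef_pos: [0.4793, 0.3196, 0.0604]
eef_rot: [-1.985, 1.571, -2.194]
contact_force: [-1.5, -0.4, 3.7]
gripper_width: -0.002
```

```bash
python3 - <<'E'
from rig import *
from h import *
s=sense();t=O-EX*(.073)
print(s['eef_pos'],go(s,[*t,.057]),s['contact_force'])
p,d=capture("top");cv2.imwrite("pics/t3.png",cv2.resize(p[150:370,90:290],None,fx=2.7,fy=2.7)[:,:,::-1])
p,d=capture("scene");cv2.imwrite("pics/s3.png",cv2.resize(p[110:280,280:460],None,fx=3.3,fy=3.3)[:,:,::-1])
E
```

```text
[0.47925943 0.31964286 0.06042732] [ 0.34 -0.22  0.57] [-1.4597285  -0.42269756  3.70477901]
```

View pics/t3.png

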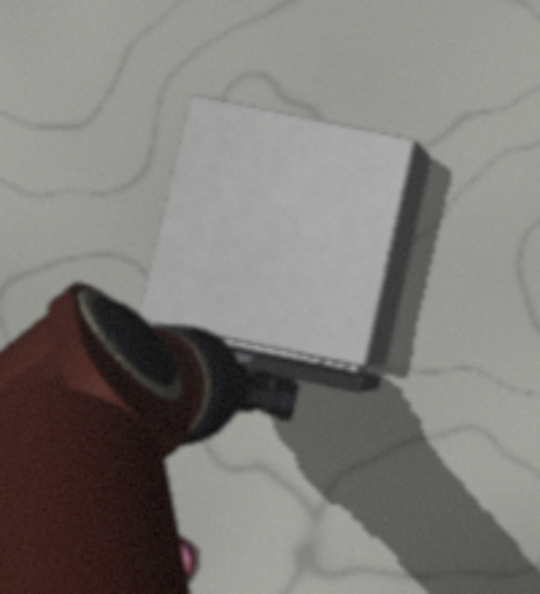

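View pics/s3.png

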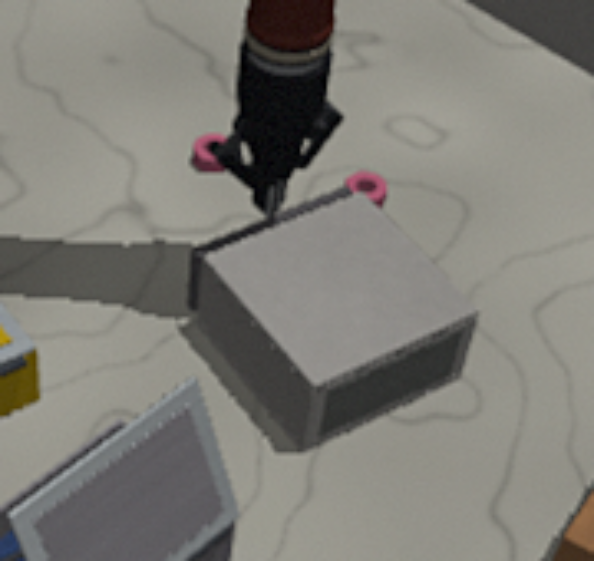

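A thin gap of about 5 mm remains, so I creep on in 1 mm rows.

carry_out(
  moves=[
    {"hand": 0,"roll": 0,"tx": 0,"ty": 0,"tz": 0.1},
    {"hand": 0,"roll": 0,"tx": 0,"ty": 0,"tz": 0.1},
    {"hand": 0,"roll": 0,"tx": 0,"ty": 0,"tz": 0.1},
    {"hand": 0,"roll": 0,"tx": 0,"ty": 0,"tz": 0.1},
    {"hand": 0,"roll": 0,"tx": 0,"ty": 0,"tz": 0.1},
  ],
)

```text
time_s: 4.85
eef_pos: [0.4841, 0.3186, 0.0604]
eef_rot: [-2.228, 1.571, -2.437]
contact_force: [-1.8, -1.1, 2.8]
gripper_width: -0.0
```

carry_out(
  moves=[
    {"hand": 0,"roll": 0,"tx": 0,"ty": 0,"tz": 0.05},
    {"hand": 0,"roll": 0,"tx": 0,"ty": 0,"tz": 0.05},
    {"hand": 0,"roll": 0,"tx": 0,"ty": 0,"tz": 0.05},
    {"hand": 0,"roll": 0,"tx": 0,"ty": 0,"tz": 0.05},
    {"hand": 0,"roll": 0,"tx": 0,"ty": 0,"tz": 0},
  ],
)

```text
time_s: 5.35
eef_pos: [0.4862, 0.3182, 0.0604]
eef_rot: [-0.401, 1.571, -0.611]
contact_force: [-1.7, 0.3, 3.4]
gripper_width: 0.004
```

carry_out(
  moves=[
    {"hand": 0,"roll": 0,"tx": 0,"ty": 0,"tz": 0.05},
    {"hand": 0,"roll": 0,"tx": 0,"ty": 0,"tz": 0.05},
    {"hand": 0,"roll": 0,"tx": 0,"ty": 0,"tz": 0.05},
    {"hand": 0,"roll": 0,"tx": 0,"ty": 0,"tz": 0.05},
    {"hand": 0,"roll": 0,"tx": 0,"ty": 0,"tz": 0},
  ],
)

```text
time_s: 5.85
eef_pos: [0.4872, 0.3179, 0.0603]
eef_rot: [-2.764, 1.569, -2.973]
contact_force: [-3.7, -1.0, 4.9]
gripper_width: -0.005
```

```bash
python3 - <<'E'
from rig import *
from h import *
s=sense();t=O-EX*(.073)
print(s['eef_pos'],go(s,[*t,.057]),s['contact_force'])
p,d=capture("top");cv2.imwrite("pics/t4.png",cv2.resize(p[260:310,130:250],None,fx=6,fy=6,interpolation=cv2.INTER_CUBIC)[:,:,::-1])
E
```

```text
[0.48719586 0.31794922 0.06034722] [ 0.34 -0.22 -0.24] [-3.70819458 -1.0267819   4.88604418]
```

View pics/t4.png

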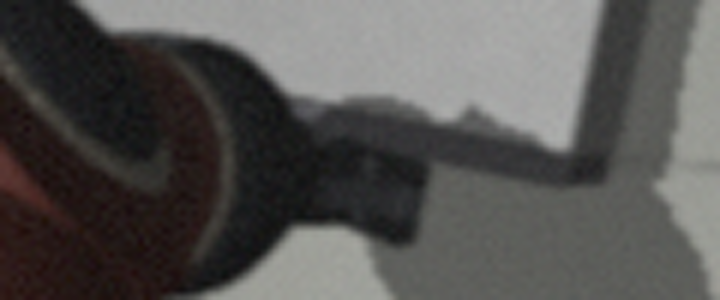

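carry_out(
  moves=[
    {"hand": 0,"roll": 0,"tx": 0,"ty": 0,"tz": 0.05},
    {"hand": 0,"roll": 0,"tx": 0,"ty": 0,"tz": 0.05},
    {"hand": 0,"roll": 0,"tx": 0,"ty": 0,"tz": 0.05},
    {"hand": 0,"roll": 0,"tx": 0,"ty": 0,"tz": 0.05},
    {"hand": 0,"roll": 0,"tx": 0,"ty": 0,"tz": 0},
  ],
)

```text
time_s: 6.4
eef_pos: [0.4872, 0.3179, 0.0603]
eef_rot: [-2.798, 1.566, -3.006]
contact_force: [-7.2, 0.5, 6.4]
gripper_width: 0.001
```

The TCP has stopped moving while the force rises to 7 N, so the drawer is at its stop. I back off and lift.

carry_out(
  moves=[
    {"hand": 0,"roll": 0,"tx": 0,"ty": 0,"tz": -1},
    {"hand": 0,"roll": 0,"tx": 0,"ty": 0,"tz": -2},
    {"hand": 0,"roll": 0,"tx": 0,"ty": 0,"tz": -3},
    {"hand": 0,"roll": 0,"tx": -3,"ty": 0,"tz": 0},
    {"hand": 0,"roll": 0,"tx": -4,"ty": 0,"tz": 0},
  ],
)

```text
time_s: 6.9
eef_pos: [0.4294, 0.3297, 0.129]
eef_rot: [-2.215, 1.567, -2.422]
contact_force: [1.4, 0.7, -0.2]
gripper_width: 0.003
```

carry_out(
  moves=[
    {"hand": 0,"roll": 0,"tx": -4,"ty": 0,"tz": 0},
    {"hand": 0,"roll": 0,"tx": -4,"ty": 0,"tz": 0},
    {"hand": 0,"roll": 0,"tx": -4,"ty": 0,"tz": 0},
    {"hand": 0,"roll": 0,"tx": -4,"ty": 0,"tz": 0},
    {"hand": 0,"roll": 0,"tx": 0,"ty": 0,"tz": 0},
  ],
)

```text
time_s: 7.4
eef_pos: [0.4348, 0.3325, 0.2963]
eef_rot: [0.855, 1.556, 0.645]
contact_force: [0.3, -0.1, 0.6]
gripper_width: 0.0
```

```bash
python3 - <<'E'
from rig import *
from h import *
s=sense()
M=R.from_euler('xyz',s['eef_rot']).as_matrix();print(M.round(3))
for t in ([.73,-.02,.27],[.69,-.02,.27]): print(s['eef_pos'],go(s,t),s['contact_force'],s['qpos'].round(2))
p,d=capture("scene");cv2.imwrite("pics/s5.png",p[:,:,::-1])
E
```

```text
[[ 0.012  0.208  0.978]
 [ 0.009  0.978 -0.208]
 [-1.     0.012  0.01 ]]
[0.43478855 0.33247687 0.29634223] [  2.67 -28.36  36.19] [ 0.29352447 -0.05070735  0.64052456] [-0.65  0.37 -0.06  1.6   0.03  1.16  0.64]
[0.43478855 0.33247687 0.29634223] [  2.62 -29.19  32.27] [ 0.29352447 -0.05070735  0.64052456] [-0.65  0.37 -0.06  1.6   0.03  1.16  0.64]
```

View pics/s5.png

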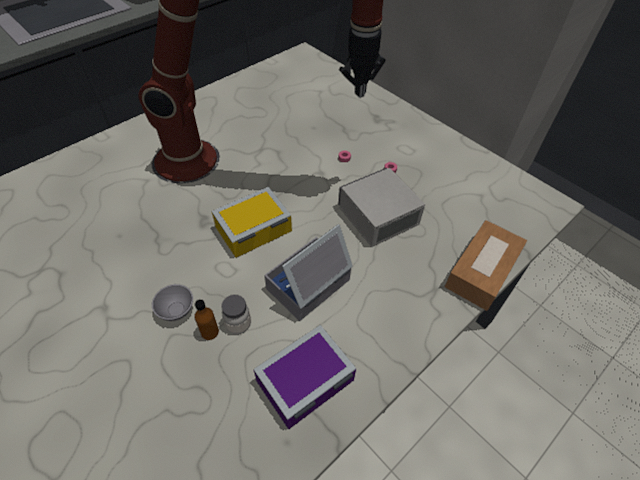

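The drawer front is now flush with the unit (382,205). Next I go over to behind the raised lid.

carry_out(
  moves=[
    {"hand": 0,"roll": -6.7,"tx": 0,"ty": 0,"tz": 0},
    {"hand": 0,"roll": -6.7,"tx": 0,"ty": 0,"tz": 0},
    {"hand": 0,"roll": 0,"tx": 0,"ty": -3,"tz": 2},
    {"hand": 0,"roll": 0,"tx": 0,"ty": -3.5,"tz": 2.5},
    {"hand": 0,"roll": 0,"tx": 0,"ty": -3.5,"tz": 2.5},
  ],
)

```text
time_s: 7.95
eef_pos: [0.5041, 0.2306, 0.2885]
eef_rot: [-2.461, 1.569, -2.434]
contact_force: [0.6, 1.0, -0.2]
gripper_width: 0.001
```

carry_out(
  moves=[
    {"hand": 0,"roll": 0,"tx": 0,"ty": -3.5,"tz": 2.5},
    {"hand": 0,"roll": 0,"tx": 0,"ty": -3.5,"tz": 2.5},
    {"hand": 0,"roll": 0,"tx": 0,"ty": -3.5,"tz": 2.5},
    {"hand": 0,"roll": 0,"tx": 0,"ty": -3.5,"tz": 2.5},
    {"hand": 0,"roll": 0,"tx": 0,"ty": -3.5,"tz": 2.5},
  ],
)

```text
time_s: 8.45
eef_pos: [0.6336, 0.0581, 0.2882]
eef_rot: [-2.808, 1.569, -2.783]
contact_force: [0.6, 0.9, 1.0]
gripper_width: -0.002
```

```bash
python3 - <<'E'
from rig import *
from h import *
s=sense()
M=R.from_euler('xyz',s['eef_rot']).as_matrix();print(M.round(3))
for t in ([.71,-.02,.27],[.71,-.02,.177]): print(s['eef_pos'],go(s,t),s['contact_force'],s['qpos'].round(2))
E
```

```text
[[-0.002 -0.024  1.   ]
 [-0.001  1.     0.024]
 [-1.    -0.001 -0.002]]
[0.63363043 0.05806792 0.2881724 ] [ 1.81 -7.99  7.45] [0.63151558 0.94547712 1.01136444] [-0.11  0.54 -0.03  1.34  0.02  1.27  1.45]
[0.63363043 0.05806792 0.2881724 ] [11.11 -7.98  7.47] [0.63151558 0.94547712 1.01136444] [-0.11  0.54 -0.03  1.34  0.02  1.27  1.45]
```

carry_out(
  moves=[
    {"hand": 0,"roll": 0,"tx": 0,"ty": -2.7,"tz": 2.5},
    {"hand": 0,"roll": 0,"tx": 0,"ty": -2.7,"tz": 2.5},
    {"hand": 0,"roll": 0,"tx": 0,"ty": -2.7,"tz": 2.5},
    {"hand": 0,"roll": 0,"tx": 0,"ty": 0,"tz": 0},
    {"hand": 0,"roll": 0,"tx": 3,"ty": 0,"tz": 0},
  ],
)

```text
time_s: 8.95
eef_pos: [0.7128, -0.0208, 0.2619]
eef_rot: [-0.109, 1.563, -0.087]
contact_force: [0.7, 0.4, -0.2]
gripper_width: -0.006
```

carry_out(
  moves=[
    {"hand": 0,"roll": 0,"tx": 3,"ty": 0,"tz": 0},
    {"hand": 0,"roll": 0,"tx": 3,"ty": 0,"tz": 0},
    {"hand": 0,"roll": 0,"tx": 2,"ty": 0,"tz": 0},
    {"hand": 0,"roll": 0,"tx": 0,"ty": 0,"tz": 0},
    {"hand": 0,"roll": 0,"tx": 0,"ty": 0,"tz": 0},
  ],
)

```text
time_s: 9.45
eef_pos: [0.7097, -0.0188, 0.1797]
eef_rot: [3.084, 1.57, 3.109]
contact_force: [0.3, -0.1, 0.6]
gripper_width: 0.001
```

```bash
python3 - <<'E'
from rig import *
from h import *
s=sense()
print(s['eef_pos'],s['contact_force'],s['qpos'].round(2))
p,d=capture("scene");cv2.imwrite("pics/s6.png",cv2.resize(p[150:400,200:420],None,fx=2.4,fy=2.4)[:,:,::-1])
E
```

```text
[ 0.70967985 -0.01884429  0.1796674 ] [ 0.29689485 -0.10276727  0.57405524] [ 0.01  0.74 -0.03  1.26  0.02  1.14  1.58]
```

View pics/s6.png

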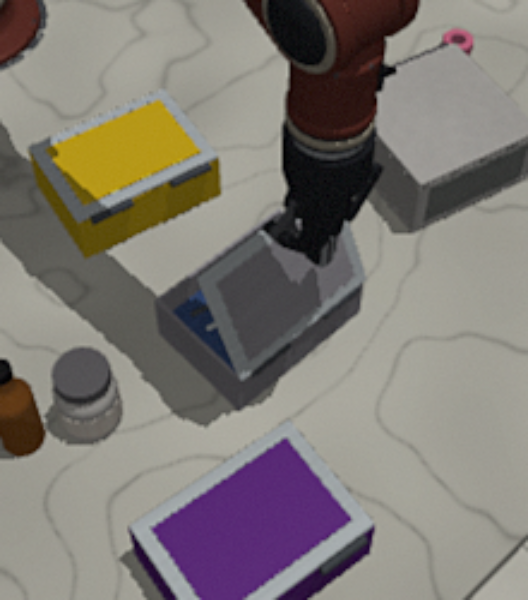

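```bash
python3 - <<'E'
import numpy as np
r=.107
def tcp(th,half=.012):
    t=np.radians(th);return np.array([.692-r*np.cos(t)+.006*np.sin(t)+half,.065+r*np.sin(t)+.006*np.cos(t)+.017])
p=None
for th in [63.3,60,56,52,48,44,40,36,32,28,24,20,16,12,9,6,4,2,0]:
    q=tcp(th);print(th,q.round(4), None if p is None else "tx %.2f tz %.2f"%(-(q[1]-p[1])*100,(q[0]-p[0])*100));p=q
E
```

```text
63.3 [0.6613 0.1803] None
60 [0.6557 0.1777] tx 0.26 tz -0.56
56 [0.6491 0.1741] tx 0.36 tz -0.66
52 [0.6429 0.17  ] tx 0.41 tz -0.63
48 [0.6369 0.1655] tx 0.45 tz -0.60
44 [0.6312 0.1606] tx 0.49 tz -0.57
40 [0.6259 0.1554] tx 0.53 tz -0.53
36 [0.621  0.1497] tx 0.56 tz -0.49
32 [0.6164 0.1438] tx 0.60 tz -0.45
28 [0.6123 0.1375] tx 0.63 tz -0.41
24 [0.6087 0.131 ] tx 0.65 tz -0.37
20 [0.6055 0.1242] tx 0.68 tz -0.32
16 [0.6028 0.1173] tx 0.70 tz -0.27
12 [0.6006 0.1101] tx 0.71 tz -0.22
9 [0.5993 0.1047] tx 0.55 tz -0.13
6 [0.5982 0.0992] tx 0.55 tz -0.10
4 [0.5977 0.0954] tx 0.37 tz -0.05
2 [0.5973 0.0917] tx 0.37 tz -0.04
0 [0.597 0.088] tx 0.37 tz -0.03
```

carry_out(
  moves=[
    {"hand": 0,"roll": 0,"tx": 0,"ty": 0,"tz": -1.3},
    {"hand": 0,"roll": 0,"tx": 0,"ty": 0,"tz": -1.3},
    {"hand": 0,"roll": 0,"tx": 0,"ty": 0,"tz": -1},
    {"hand": 0,"roll": 0,"tx": 0,"ty": 0,"tz": -0.6},
    {"hand": 0,"roll": 0,"tx": 0,"ty": 0,"tz": -0.5},
  ],
)

```text
time_s: 10.0
eef_pos: [0.6635, -0.0204, 0.1819]
eef_rot: [-0.032, 1.568, -0.007]
contact_force: [0.8, -0.5, -0.6]
gripper_width: -0.003
```

carry_out(
  moves=[
    {"hand": 0,"roll": 0,"tx": 0.3,"ty": 0,"tz": -0.6},
    {"hand": 0,"roll": 0,"tx": 0.4,"ty": 0,"tz": -0.7},
    {"hand": 0,"roll": 0,"tx": 0.4,"ty": 0,"tz": -0.6},
    {"hand": 0,"roll": 0,"tx": 0.4,"ty": 0,"tz": -0.6},
    {"hand": 0,"roll": 0,"tx": 0.5,"ty": 0,"tz": -0.6},
  ],
)

```text
time_s: 10.5
eef_pos: [0.6318, -0.0213, 0.1612]
eef_rot: [-0.059, 1.57, -0.034]
contact_force: [-3.1, 0.0, 12.5]
gripper_width: -0.002
```

```bash
python3 - <<'E'
from rig import *
from h import *
s=sense()
print(s['eef_pos'],s['contact_force'],s['wrist_torque'],s['qpos'].round(2))
p,d=capture("scene");cv2.imwrite("pics/s7.png",cv2.resize(p[150:400,200:420],None,fx=2.4,fy=2.4)[:,:,::-1])
np.savez("pics/scene7.npz",p=p,d=d)
E
```

```text
[ 0.63181145 -0.02126354  0.16120231] [-3.06570129  0.02672412 12.51165324] [-0.02106293  0.70646785 -0.03295571] [ 0.02  0.63 -0.03  1.54  0.02  0.97  1.57]
```

View pics/s7.png

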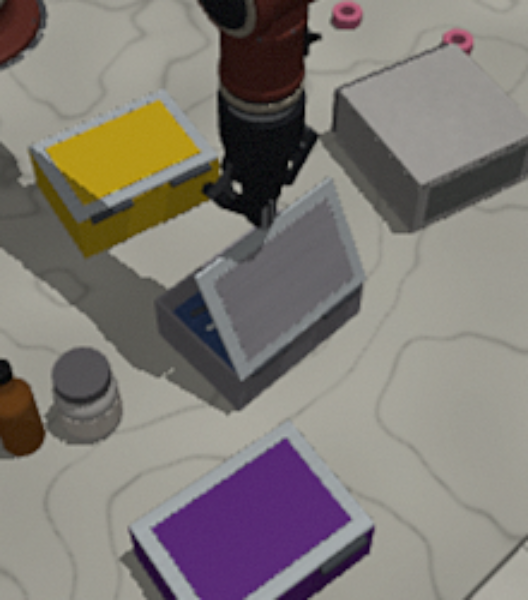

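```bash
python3 - <<'E'
from rig import *
from h import *
z=np.load("pics/scene7.npz");p=z['p'];W=cloud(z['d'],camera_params("scene"))
cv2.imwrite("pics/s7z.png",cv2.resize(p[215:305,265:355],None,fx=6.5,fy=6.5,interpolation=cv2.INTER_CUBIC)[:,:,::-1])
P=W.reshape(-1,3)
m=(P[:,2]>.085)&(P[:,0]>.5)&(P[:,0]<.72)&(P[:,1]>-.15)&(P[:,1]<.1)
Q=P[m]
for it in range(5):
    c=Q.mean(0);nrm=np.linalg.svd(Q-c,full_matrices=False)[2][2];nrm*=np.sign(nrm[0]);d=abs((Q-c)@nrm);Q=Q[d<max(.004,np.percentile(d,85))]
print(len(Q),c,nrm,np.degrees(np.arctan2(np.hypot(*nrm[:2]),nrm[2])),d.max(),np.percentile(Q,[1,99],axis=0))
E
```

```text
5406 [ 0.61314138 -0.04362886  0.4460848 ] [ 0.26392137 -0.96118802  0.08039342] 85.38882033934831 0.024331277498068328 [[ 0.50347933 -0.06788059  0.09663824]
 [ 0.68522058 -0.01316463  0.60999272]]
```

View pics/s7z.png

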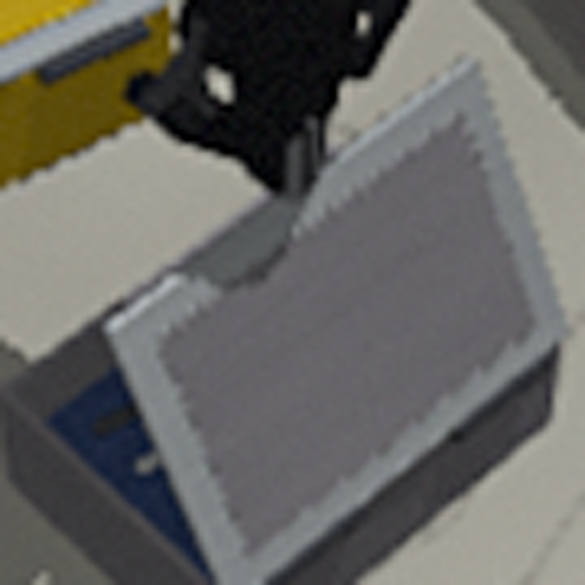

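```bash
cat > lid.py <<'E'
from h import *
def lid(W):
    P=W[225:310,265:360].reshape(-1,3)
    best=None;m=(P[:,2]>.078)&(P[:,2]<.2)&(P[:,0]>.54)&(P[:,0]<.72)&(P[:,1]>-.12)&(P[:,1]<.08)
    Q=P[m];rng=np.random.default_rng(0)
    # hinge known: fit angle only
    b=(-1,0)
    for th in np.arange(0,75,.25):
        t=np.radians(th);n=np.array([np.sin(t),0.025*np.sin(t),np.cos(t)])
        d=(Q-np.array([.692,-.019,.065]))@n-.006
        k=(abs(d)<.003).sum()
        if k>b[0]:b=(k,th)
    return b,len(Q)
E
python3 - <<'E'
from rig import *
from lid import *
for f in ("scene0","scene7"):
    z=np.load(f"pics/{f}.npz");print(f,lid(cloud(z['d'],camera_params("scene"))))
E
```

```text
scene0 ((np.int64(2499), np.float64(65.5)), 2871)
scene7 ((np.int64(2541), np.float64(63.25)), 2958)
```

```bash
python3 - <<'E'
from rig import *
from h import *
c=camera_params("scene")
def pr(X):
    q=R.from_euler('xyz',c['attitude']).as_matrix().T@(np.array(X)-c['position']);return (q[0]/q[2]*c['fx']+c['cx']).round(1),(q[1]/q[2]*c['fy']+c['cy']).round(1),q[2].round(3)
print("s6 tip",pr([.7097,-.0188,.1797-.017]),"tcp",pr([.7097,-.0188,.1797]))
print("s7 tip",pr([.632,-.0213,.161-.017]),"tcp",pr([.632,-.0213,.161]))
print("edge mid",pr([.638,-.021,.186]),"edges",pr([.638,.068,.186]),pr([.640,-.11,.186]))
z=np.load("pics/scene7.npz");W=cloud(z['d'],c)
for v in range(228,262,2): print(v,[tuple(W[v,u].round(3).tolist()) for u in (306,310,314)])
E
```

```text
s6 tip (np.float64(332.0), np.float64(267.0), np.float64(1.028)) tcp (np.float64(332.4), np.float64(262.7), np.float64(1.014))
s7 tip (np.float64(308.5), np.float64(252.0), np.float64(1.076)) tcp (np.float64(308.5), np.float64(247.7), np.float64(1.063))
edge mid (np.float64(310.4), np.float64(242.6), np.float64(1.041)) edges (np.float64(338.2), np.float64(223.1), np.float64(1.08)) (np.float64(281.0), np.float64(264.2), np.float64(1.002))
228 [(0.643, -0.038, 0.256), (0.649, -0.032, 0.257), (0.644, -0.016, 0.241)]
230 [(0.641, -0.037, 0.247), (0.648, -0.031, 0.249), (0.643, -0.015, 0.231)]
232 [(0.641, -0.037, 0.24), (0.642, -0.026, 0.233), (0.642, -0.014, 0.222)]
234 [(0.64, -0.036, 0.231), (0.646, -0.03, 0.232), (0.639, -0.011, 0.209)]
236 [(0.637, -0.034, 0.22), (0.642, -0.026, 0.218), (0.639, -0.011, 0.203)]
238 [(0.64, -0.036, 0.217), (0.643, -0.026, 0.212), (0.638, -0.01, 0.193)]
240 [(0.64, -0.036, 0.211), (0.642, -0.026, 0.203), (0.637, -0.008, 0.184)]
242 [(0.64, -0.036, 0.202), (0.643, -0.027, 0.199), (0.638, -0.01, 0.179)]
244 [(0.637, -0.033, 0.19), (0.644, -0.028, 0.192), (0.643, -0.014, 0.179)]
246 [(0.638, -0.034, 0.184), (0.641, -0.024, 0.179), (0.641, -0.012, 0.168)]
248 [(0.641, -0.037, 0.182), (0.644, -0.027, 0.176), (0.647, -0.018, 0.172)]
250 [(0.64, -0.036, 0.174), (0.645, -0.029, 0.172), (0.648, -0.018, 0.165)]
252 [(0.644, -0.04, 0.172), (0.648, -0.031, 0.168), (0.65, -0.02, 0.162)]
254 [(0.647, -0.042, 0.17), (0.65, -0.033, 0.164), (0.651, -0.021, 0.156)]
256 [(0.649, -0.044, 0.166), (0.651, -0.034, 0.159), (0.655, -0.024, 0.154)]
258 [(0.651, -0.046, 0.162), (0.654, -0.036, 0.156), (0.656, -0.025, 0.148)]
260 [(0.653, -0.048, 0.159), (0.655, -0.038, 0.151), (0.657, -0.026, 0.143)]
```

```bash
python3 - <<'E'
from rig import *
from h import *
print(sense()['contact_force'],sense()['time_s'],camera_params("wrist"))
p,d=capture("wrist");cv2.imwrite("pics/w1.png",p[:,:,::-1])
p,d=capture("top");cv2.imwrite("pics/t6.png",cv2.resize(p[160:270,280:430],None,fx=5,fy=5,interpolation=cv2.INTER_CUBIC)[:,:,::-1])
np.savez("pics/top7.npz",p=p,d=d)
E
```

```text
[-4.28814443  0.60712172  6.16924877] 10.55 {'fx': 371.64829954431775, 'fy': 371.64829954431775, 'cx': 318.2384810151932, 'cy': 239.67513827347207, 'position': array([ 0.56163063, -0.02272694,  0.32321499]), 'attitude': array([ 2.86891608e+00, -1.00334648e-03,  1.59514743e+00])}
```

View pics/w1.png

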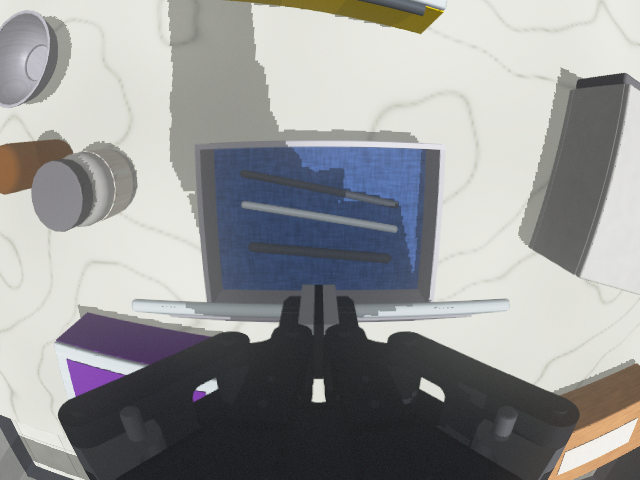

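View pics/t6.png

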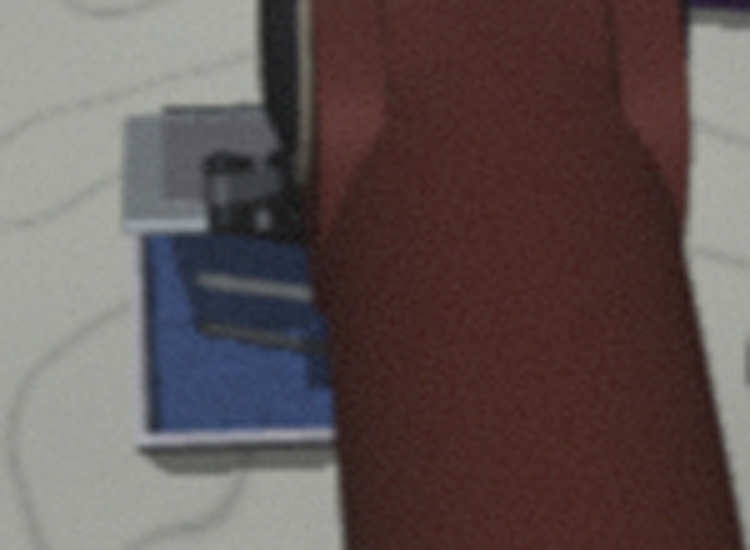

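```bash
python3 - <<'E'
from rig import *
from h import *
s=sense();c=camera_params("wrist");p,d=capture("wrist");print(s['eef_pos'],s['contact_force'],s['time_s'])
Rm=R.from_euler('xyz',c['attitude']).as_matrix()
def w(u,v):
    a,b=(u-c['cx'])/c['fx'],(v-c['cy'])/c['fy'];r=np.hypot(a,b);t=r
    ray=np.array([np.sin(t)*a/r,np.sin(t)*b/r,np.cos(t)]);ray/=ray[2]
    return (Rm@(ray*d[v,u])+c['position']).round(4).tolist()
for u in (310,316,318,322,328): print(u,[(v,w(u,v)) for v in (280,284,287,290,294,300,310,330)])
for u in (170,230,400,470): print(u,[(v,w(u,v)) for v in (296,299,302,305,308,311)])
for q in ((320,160),(230,150),(60,190),(600,150)): print(q,w(*q))
cv2.imwrite("pics/w2.png",cv2.resize(p[260:350,250:390],None,fx=5.5,fy=5.5,interpolation=cv2.INTER_CUBIC)[:,:,::-1])
E
```

```text
[ 0.63053374 -0.02128811  0.16091633] [-3.4718202   0.21948695  4.34399571] 10.65
310 [(280, [0.6789, -0.0265, 0.0309]), (284, [0.6829, -0.0265, 0.0302]), (287, [0.6191, -0.0244, 0.1878]), (290, [0.6188, -0.0244, 0.1914]), (294, [0.6192, -0.0243, 0.1944]), (300, [0.6192, -0.0242, 0.1997]), (310, [0.6191, -0.024, 0.2081]), (330, [0.6184, -0.0238, 0.2234])]
316 [(280, [0.6793, -0.0215, 0.0296]), (284, [0.6827, -0.0214, 0.0302]), (287, [0.6192, -0.0221, 0.1873]), (290, [0.6194, -0.0221, 0.19]), (294, [0.6188, -0.022, 0.1952]), (300, [0.6191, -0.022, 0.1999]), (310, [0.6187, -0.022, 0.2088]), (330, [0.6209, -0.0219, 0.2189])]
318 [(280, [0.6789, -0.0198, 0.0306]), (284, [0.6821, -0.0197, 0.0316]), (287, [0.6188, -0.0213, 0.1882]), (290, [0.6195, -0.0213, 0.1897]), (294, [0.6187, -0.0213, 0.1952]), (300, [0.6188, -0.0213, 0.2005]), (310, [0.6189, -0.0213, 0.2085]), (330, [0.6212, -0.0212, 0.2184])]
322 [(280, [0.6785, -0.0164, 0.0313]), (284, [0.6823, -0.0163, 0.0309]), (287, [0.6189, -0.0197, 0.188]), (290, [0.619, -0.0197, 0.1907]), (294, [0.6188, -0.0198, 0.195]), (300, [0.6192, -0.019
[... 620 characters left out ...]
.0923, 0.0484]), (302, [0.6912, -0.091, 0.0541]), (305, [0.6331, -0.0597, 0.178]), (308, [0.6339, -0.0594, 0.1794]), (311, [0.6351, -0.0594, 0.1799])]
400 [(296, [0.6873, 0.0492, 0.0431]), (299, [0.6873, 0.0479, 0.0492]), (302, [0.6872, 0.0467, 0.0552]), (305, [0.631, 0.0149, 0.1786]), (308, [0.6321, 0.0149, 0.1792]), (311, [0.633, 0.0147, 0.1805])]
470 [(296, [0.7079, 0.1352, -0.0012]), (299, [0.7115, 0.1361, -0.0016]), (302, [0.6297, 0.048, 0.1792]), (305, [0.6314, 0.0484, 0.1789]), (308, [0.6325, 0.0483, 0.1797]), (311, [0.6338, 0.0483, 0.1802])]
(320, 160) [0.5787, -0.0206, 0.0296]
(230, 150) [0.5712, -0.0924, 0.0302]
(60, 190) [0.593, -0.2178, 0.0882]
(600, 150) [0.5488, 0.2153, 0.0675]
```

View pics/w2.png

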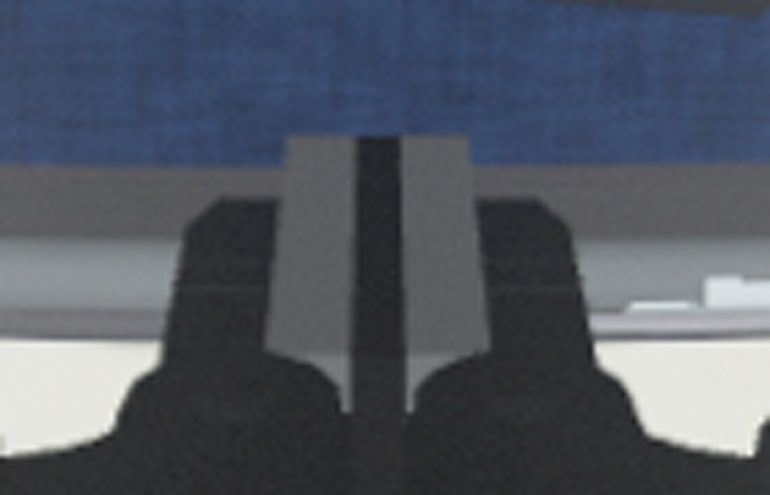

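```bash
python3 - <<'E'
from rig import *
from h import *
c=camera_params("scene")
def pr(X):
    q=R.from_euler('xyz',c['attitude']).as_matrix().T@(np.array(X)-c['position']);return (q[0]/q[2]*c['fx']+c['cx']).round(1),(q[1]/q[2]*c['fy']+c['cy']).round(1)
for z in (.043,.06,.086): print("s3",z,pr([.479,.3196,z]))
for z in (.1627,.18,.206): print("s6",z,pr([.7097,-.0188,z]))
for z in (.279,.2963,.322): print("s5",z,pr([.4348,.3325,z]))
im=cv2.imread("pics/s6.png");cv2.imwrite("pics/s6z.png",cv2.resize(im[200:330,240:420],None,fx=4,fy=4))
im=cv2.imread("pics/s5.png");cv2.imwrite("pics/s5z.png",cv2.resize(im[40:120,320:420],None,fx=6,fy=6))
E
```

```text
s3 0.043 (np.float64(359.1), np.float64(181.9))
s3 0.06 (np.float64(359.6), np.float64(177.8))
s3 0.086 (np.float64(360.4), np.float64(171.4))
s6 0.1627 (np.float64(332.0), np.float64(267.0))
s6 0.18 (np.float64(332.4), np.float64(262.6))
s6 0.206 (np.float64(332.9), np.float64(255.7))
s5 0.279 (np.float64(358.4), np.float64(107.7))
s5 0.2963 (np.float64(359.0), np.float64(102.2))
s5 0.322 (np.float64(359.8), np.float64(93.8))
```

View pics/s6z.png

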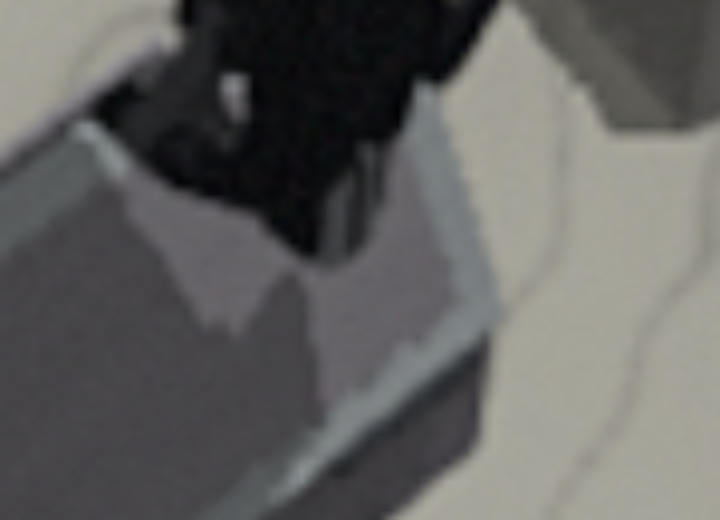

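View pics/s5z.png

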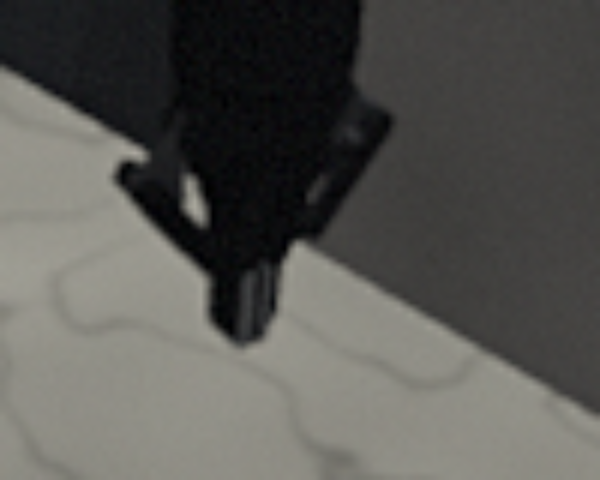

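Odd: the wrist depth puts the fingertips at z≈0.187, resting on the lid's free edge, while the TCP reads 0.161. So the tips are not 17 mm below the TCP as stated. I lift off and measure the tip height free of load.

carry_out(
  moves=[
    {"hand": 0,"roll": 0,"tx": -1,"ty": 0,"tz": 0},
    {"hand": 0,"roll": 0,"tx": -2,"ty": 0,"tz": 0},
    {"hand": 0,"roll": 0,"tx": -2,"ty": 0,"tz": 1},
    {"hand": 0,"roll": 0,"tx": 0,"ty": 0,"tz": 1.5},
    {"hand": 0,"roll": 0,"tx": 0,"ty": 0,"tz": 0},
  ],
)

```text
time_s: 11.2
eef_pos: [0.6587, -0.0205, 0.2112]
eef_rot: [0.005, 1.568, 0.03]
contact_force: [-0.4, -1.2, -0.7]
gripper_width: 0.0
```

```bash
cat > tip.py <<'E'
from rig import *
from lid import *
s=sense();c=camera_params("wrist");p,d=capture("wrist");print(s['eef_pos'],s['contact_force'],s['time_s'],s['gripper_width'],c['position'])
Rm=R.from_euler('xyz',c['attitude']).as_matrix()
v,u=np.mgrid[0:480,0:640]
a,b=(u-c['cx'])/c['fx'],(v-c['cy'])/c['fy'];r=np.hypot(a,b)+1e-9
ray=np.stack([np.sin(r)*a/r,np.sin(r)*b/r,np.cos(r)],-1);ray/=ray[...,2:]
W=(ray*d[...,None])@Rm.T+c['position']
print("tip:",[(vv,W[vv,318].round(4).tolist()) for vv in range(280,300,3)])
print("lid edge cols:",[(uu,vv,W[vv,uu].round(4).tolist()) for uu in (200,430) for vv in range(285,330,6)])
ps,ds=capture("scene");Ws=cloud(ds,camera_params("scene"));print("lid",lid(Ws))
import sys;n=sys.argv[1]
cv2.imwrite(f"pics/w{n}.png",p[:,:,::-1]);cv2.imwrite(f"pics/sc{n}.png",cv2.resize(ps[180:330,230:400],None,fx=4,fy=4,interpolation=cv2.INTER_CUBIC)[:,:,::-1])
E
python3 tip.py 3
```

```text
[ 0.65873694 -0.02046409  0.21115626] [-0.38489456 -1.17904884 -0.65334014] 11.2 0.0002310751115054209 [ 0.58916784 -0.02192327  0.37322041]
tip: [(280, [0.7417, -0.018, -0.0022]), (283, [0.7447, -0.018, -0.0008]), (286, [0.6468, -0.0205, 0.2376]), (289, [0.6472, -0.0204, 0.2397]), (292, [0.6471, -0.0204, 0.2427]), (295, [0.647, -0.0205, 0.2458]), (298, [0.6472, -0.0204, 0.248])]
lid edge cols: [(200, 285, [0.7523, -0.1513, -0.0013]), (200, 291, [0.7556, -0.1487, 0.0079]), (200, 297, [0.758, -0.1457, 0.0185]), (200, 303, [0.758, -0.1413, 0.0332]), (200, 309, [0.7588, -0.1377, 0.0454]), (200, 315, [0.7583, -0.1336, 0.0592]), (200, 321, [0.7597, -0.1309, 0.0687]), (200, 327, [0.7656, -0.1311, 0.0703]), (430, 285, [0.7451, 0.1077, 0.0005]), (430, 291, [0.7527, 0.1089, -0.0001]), (430, 297, [0.7605, 0.1102, -0.0007]), (430, 303, [0.768, 0.1112, -0.0005]), (430, 309, [0.7758, 0.1124, -0.0007]), (430, 315, [0.7841, 0.1138, -0.0015]), (430, 321, [0.792, 0.115, -0.0013]), (430, 327, [0.7995, 0.1158, -0.0001])]
lid ((np.int64(2549), np.float64(62.75)), 2940)
```

View pics/sc3.png

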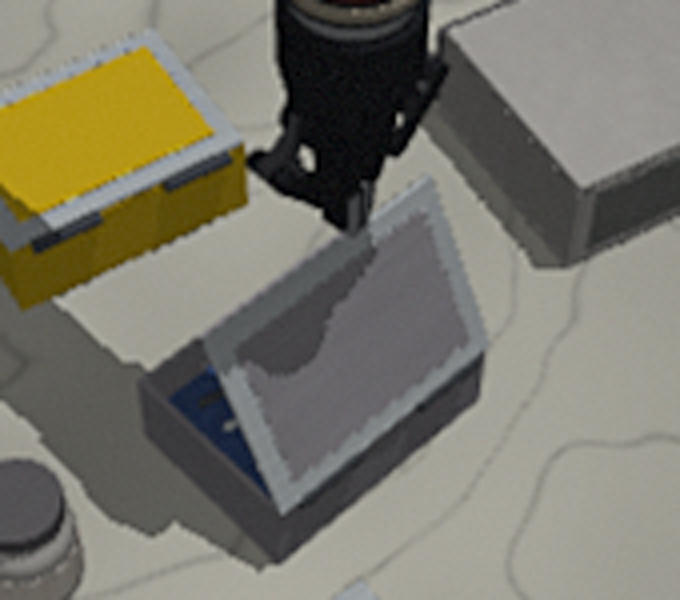

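Confirmed free of load: the tips stand 26 mm *above* the reported TCP z, by the wrist depth. I replan with tip z = TCP z + 0.026. The lid is at about 61°. I go back behind the lid, lower this time.

carry_out(
  moves=[
    {"hand": 0,"roll": 0,"tx": 0,"ty": 0,"tz": 2.5},
    {"hand": 0,"roll": 0,"tx": 0,"ty": 0,"tz": 2.5},
    {"hand": 0,"roll": 0,"tx": 2.5,"ty": 0,"tz": 0},
    {"hand": 0,"roll": 0,"tx": 2.5,"ty": 0,"tz": 0},
    {"hand": 0,"roll": 0,"tx": 2.4,"ty": 0,"tz": 0},
  ],
)

```text
time_s: 11.8
eef_pos: [0.7058, -0.0195, 0.1347]
eef_rot: [-3.126, 1.569, -3.101]
contact_force: [-0.6, -0.0, 0.2]
gripper_width: -0.005
```

carry_out(
  moves=[
    {"hand": 0,"roll": 0,"tx": 0,"ty": 0,"tz": -1},
    {"hand": 0,"roll": 0,"tx": 0,"ty": 0,"tz": -1},
    {"hand": 0,"roll": 0,"tx": 0,"ty": 0,"tz": -1},
    {"hand": 0,"roll": 0,"tx": 0,"ty": 0,"tz": -1},
    {"hand": 0,"roll": 0,"tx": 0,"ty": 0,"tz": 0},
  ],
)

```text
time_s: 12.3
eef_pos: [0.6649, -0.0206, 0.1361]
eef_rot: [-3.099, 1.568, -3.074]
contact_force: [0.0, -0.1, 0.1]
gripper_width: 0.001
```

```bash
python3 tip.py 4
```

```text
[ 0.66486531 -0.02059109  0.13610734] [ 0.03610832 -0.09201756  0.07355609] 12.3 0.001149448317765416 [ 0.59630421 -0.02199636  0.29851718]
tip: [(280, [0.66, -0.0204, 0.1389]), (283, [0.6638, -0.0203, 0.1332]), (286, [0.6537, -0.0206, 0.1611]), (289, [0.6537, -0.0206, 0.1642]), (292, [0.6533, -0.0206, 0.1679]), (295, [0.6531, -0.0206, 0.1713]), (298, [0.6536, -0.0206, 0.1728])]
lid edge cols: [(200, 285, [0.6753, -0.0856, 0.114]), (200, 291, [0.7307, -0.126, -0.0016]), (200, 297, [0.7366, -0.1265, -0.0012]), (200, 303, [0.7422, -0.1267, -0.0002]), (200, 309, [0.7491, -0.1278, -0.0015]), (200, 315, [0.7553, -0.1284, -0.0013]), (200, 321, [0.7587, -0.1271, 0.0043]), (200, 327, [0.7589, -0.1239, 0.015]), (430, 285, [0.6721, 0.0419, 0.1141]), (430, 291, [0.6882, 0.0525, 0.0852]), (430, 297, [0.732, 0.0839, -0.0027]), (430, 303, [0.7374, 0.0842, -0.0011]), (430, 309, [0.7433, 0.0849, -0.0006]), (430, 315, [0.7503, 0.0864, -0.0021]), (430, 321, [0.7567, 0.0873, -0.002]), (430, 327, [0.7628, 0.0881, -0.0014])]
lid ((np.int64(2067), np.float64(63.0)), 2467)
```

View pics/sc4.png

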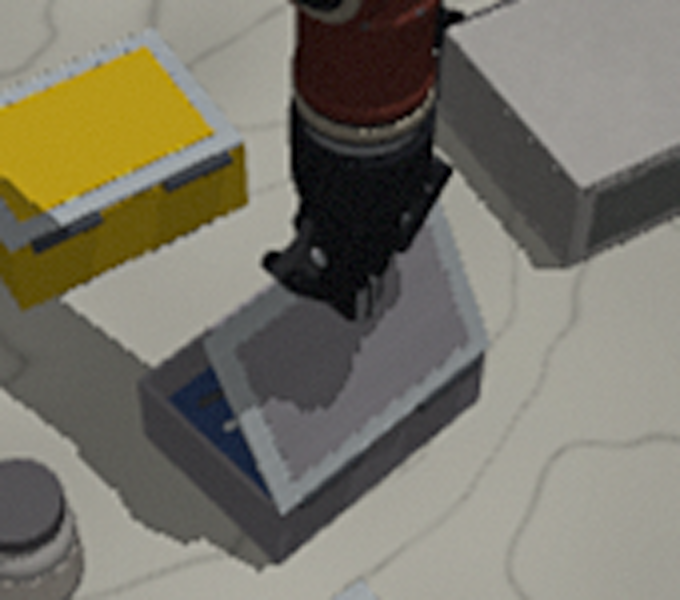

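The fingers are well behind the outer face with about 8 mm of gap. I start the closing arc.

carry_out(
  moves=[
    {"hand": 0,"roll": 0,"tx": 0,"ty": 0,"tz": -0.5},
    {"hand": 0,"roll": 0,"tx": 0,"ty": 0,"tz": -0.4},
    {"hand": 0,"roll": 0,"tx": 0.3,"ty": 0,"tz": -0.6},
    {"hand": 0,"roll": 0,"tx": 0.4,"ty": 0,"tz": -0.6},
    {"hand": 0,"roll": 0,"tx": 0.4,"ty": 0,"tz": -0.6},
  ],
)

```text
time_s: 12.9
eef_pos: [0.6401, -0.021, 0.1254]
eef_rot: [0.005, 1.569, 0.03]
contact_force: [2.8, 0.5, 0.1]
gripper_width: -0.003
```

```bash
python3 tip.py 5 | grep -v cols
```

```text
[ 0.64008953 -0.02101779  0.12536389] [2.81904006 0.51571774 0.07867331] 12.9 -0.0027450091232602675 [ 0.57080599 -0.02246134  0.28752594]
tip: [(280, [0.6248, -0.0211, 0.1538]), (283, [0.6268, -0.021, 0.1521]), (286, [0.6287, -0.021, 0.1505]), (289, [0.6287, -0.021, 0.1537]), (292, [0.6284, -0.021, 0.1572]), (295, [0.6285, -0.021, 0.1598]), (298, [0.6294, -0.021, 0.1606])]
lid ((np.int64(2326), np.float64(50.0)), 2942)
```

View pics/sc5.png

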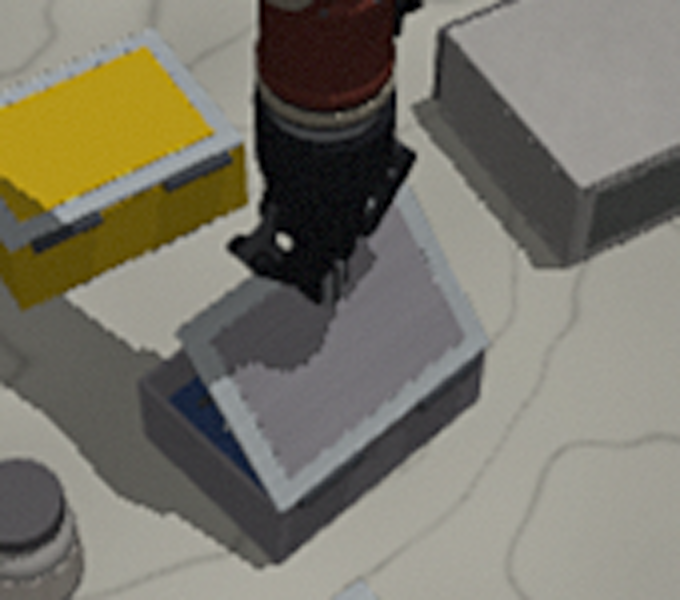

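The lid is turning down nicely: 50° at 2.8 N. I continue the arc.

carry_out(
  moves=[
    {"hand": 0,"roll": 0,"tx": 0.5,"ty": 0,"tz": -0.6},
    {"hand": 0,"roll": 0,"tx": 0.5,"ty": 0,"tz": -0.6},
    {"hand": 0,"roll": 0,"tx": 0.5,"ty": 0,"tz": -0.5},
    {"hand": 0,"roll": 0,"tx": 0.6,"ty": 0,"tz": -0.5},
    {"hand": 0,"roll": 0,"tx": 0.6,"ty": 0,"tz": -0.4},
  ],
)

```text
time_s: 13.5
eef_pos: [0.6136, -0.0217, 0.0979]
eef_rot: [-1.487, 1.571, -1.463]
contact_force: [1.8, -0.5, 1.1]
gripper_width: 0.001
```

carry_out(
  moves=[
    {"hand": 0,"roll": 0,"tx": 0.6,"ty": 0,"tz": -0.4},
    {"hand": 0,"roll": 0,"tx": 0.6,"ty": 0,"tz": -0.4},
    {"hand": 0,"roll": 0,"tx": 0.7,"ty": 0,"tz": -0.3},
    {"hand": 0,"roll": 0,"tx": 0.7,"ty": 0,"tz": -0.3},
    {"hand": 0,"roll": 0,"tx": 0.6,"ty": 0,"tz": -0.2},
  ],
)

```text
time_s: 14.0
eef_pos: [0.5973, -0.0221, 0.0656]
eef_rot: [-3.106, 1.57, -3.081]
contact_force: [1.2, 0.4, 1.9]
gripper_width: 0.003
```

```bash
python3 tip.py 6 | grep -v cols
```

```text
[ 0.59727221 -0.02211192  0.06563836] [1.20693943 0.43067211 1.92237867] 14.0 0.003012376163262517 [ 0.52843325 -0.02354453  0.22798351]
tip: [(280, [0.5851, -0.0221, 0.0867]), (283, [0.5867, -0.0221, 0.0859]), (286, [0.586, -0.0221, 0.0908]), (289, [0.5857, -0.0221, 0.0946]), (292, [0.5858, -0.0221, 0.0972]), (295, [0.5854, -0.0221, 0.1009]), (298, [0.5861, -0.0221, 0.1022])]
lid ((np.int64(1681), np.float64(9.25)), 2673)
```

View pics/sc6.png

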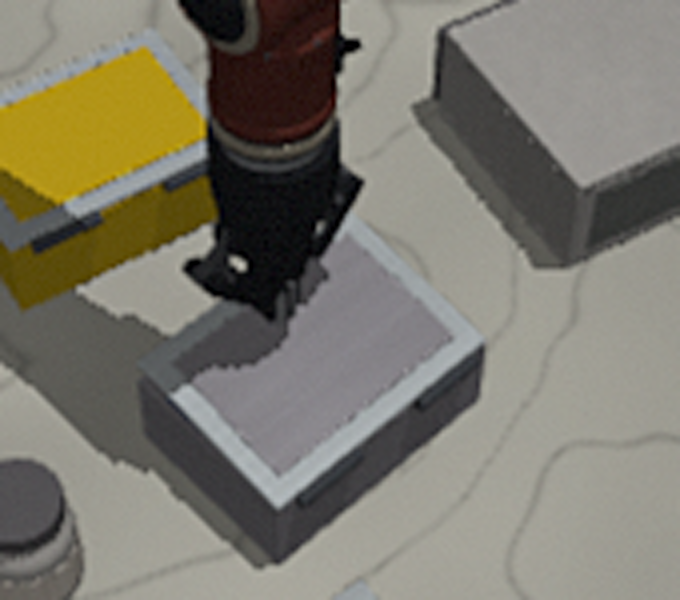

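carry_out(
  moves=[
    {"hand": 0,"roll": 0,"tx": 0.4,"ty": 0,"tz": -0.1},
    {"hand": 0,"roll": 0,"tx": 0.4,"ty": 0,"tz": 0},
    {"hand": 0,"roll": 0,"tx": 0.3,"ty": 0,"tz": 0},
    {"hand": 0,"roll": 0,"tx": 0.2,"ty": 0,"tz": 0},
    {"hand": 0,"roll": 0,"tx": 0.2,"ty": 0,"tz": 0},
  ],
)

```text
time_s: 14.6
eef_pos: [0.5966, -0.0222, 0.0512]
eef_rot: [-3.064, 1.57, -3.039]
contact_force: [-1.6, -0.5, 1.5]
gripper_width: -0.001
```

carry_out(
  moves=[
    {"hand": 0,"roll": 0,"tx": 0.1,"ty": 0,"tz": 0},
    {"hand": 0,"roll": 0,"tx": 0.1,"ty": 0,"tz": 0},
    {"hand": 0,"roll": 0,"tx": 0.1,"ty": 0,"tz": 0},
    {"hand": 0,"roll": 0,"tx": 0.1,"ty": 0,"tz": 0},
    {"hand": 0,"roll": 0,"tx": 0,"ty": 0,"tz": 0},
  ],
)

```text
time_s: 15.1
eef_pos: [0.5967, -0.0222, 0.0501]
eef_rot: [-2.519, 1.571, -2.494]
contact_force: [-5.9, -0.6, 16.0]
gripper_width: -0.002
```

```bash
python3 tip.py 7 | grep -v cols
```

```text
[ 0.59670833 -0.02217278  0.05005501] [-5.90132102 -0.61697469 16.04237769] 15.1 -0.0020388392549371627 [ 0.52769725 -0.02355608  0.21234392]
tip: [(280, [0.5842, -0.0222, 0.0717]), (283, [0.5859, -0.0221, 0.0708]), (286, [0.5849, -0.0221, 0.0764]), (289, [0.5852, -0.0221, 0.0788]), (292, [0.585, -0.0221, 0.0822]), (295, [0.5854, -0.0221, 0.0841]), (298, [0.5853, -0.0221, 0.0869])]
lid ((np.int64(126), np.float64(45.0)), 652)
```

The TCP has stopped at z 0.050 with 16 N. The wrist depth gives the lid face at 0.071, the shut height. I lift straight off and inspect both.

carry_out(
  moves=[
    {"hand": 0,"roll": 0,"tx": -0.5,"ty": 0,"tz": 0},
    {"hand": 0,"roll": 0,"tx": -1.5,"ty": 0,"tz": 0},
    {"hand": 0,"roll": 0,"tx": -4,"ty": 0,"tz": 0},
    {"hand": 0,"roll": 0,"tx": -4,"ty": 0,"tz": 0},
    {"hand": 0,"roll": 0,"tx": -4,"ty": 0,"tz": 0},
  ],
)

```text
time_s: 15.7
eef_pos: [0.5974, -0.0221, 0.1887]
eef_rot: [0.06, 1.57, 0.085]
contact_force: [0.5, 0.8, 0.5]
gripper_width: 0.002
```

carry_out(
  moves=[
    {"hand": 0,"roll": 0,"tx": -3,"ty": 3,"tz": -2.5},
    {"hand": 0,"roll": 0,"tx": -2,"ty": 3.5,"tz": -2.5},
    {"hand": 0,"roll": 0,"tx": 0,"ty": 3.5,"tz": -2},
    {"hand": 0,"roll": 0,"tx": 0,"ty": 3.5,"tz": -1},
    {"hand": 0,"roll": 0,"tx": 0,"ty": 0,"tz": 0},
  ],
)

```text
time_s: 16.2
eef_pos: [0.5119, 0.1183, 0.238]
eef_rot: [1.395, 1.566, 1.431]
contact_force: [0.9, -0.2, 0.4]
gripper_width: -0.0
```

```bash
python3 - <<'E'
from rig import *
from h import *
s=sense();print(s['eef_pos'],s['contact_force'],s['time_s'])
for n in ("scene","top"):
    p,d=capture(n);np.savez(f"pics/{n}9.npz",p=p,d=d);cv2.imwrite(f"pics/{n}9.png",p[:,:,::-1])
    W=cloud(d,camera_params(n));P=W.reshape(-1,3)
    m=(P[:,2]>.055)&(P[:,2]<.09)&(P[:,0]>.55)&(P[:,0]<.71)&(P[:,1]>-.12)&(P[:,1]<.08);Q=P[m]
    A=np.c_[Q[:,:2]-[.627,-.02],np.ones(len(Q))];x=np.linalg.lstsq(A,Q[:,2],rcond=None)[0]
    print(n,"lid plane slope x,y (deg)",np.degrees(x[:2]).round(2),"z",x[2].round(4),len(Q))
    m=(P[:,2]>.02)&(P[:,0]>.4)&(P[:,0]<.75)&(P[:,1]>.13)&(P[:,1]<.45)&(P[:,2]<.1)
    Q=P[m];X=(Q[:,:2]-O)@EX;Y=(Q[:,:2]-O)@EY;k=abs(Y)<.08
    print(" unit own-x extent",np.percentile(X[k],[.2,.5,1,2,99,99.5]).round(4))
    for lo in (-.08,-.04,0,.04):
        kk=(Y>lo)&(Y<lo+.04)&(X<-.03); 
        h=[(b.round(3),Q[kk&(X>b)&(X<b+.004)][:,2].max(initial=0).round(3)) for b in np.arange(-.082,-.036,.004)];print("  ",lo,h)
E
```

```text
[0.51192124 0.11828035 0.23801101] [ 0.88579458 -0.22239156  0.39144321] 16.2
scene lid plane slope x,y (deg) [-0.8   0.56] z 0.0724 3389
 unit own-x extent [-0.0618 -0.0604 -0.0587 -0.0513  0.1217  0.122 ]
   -0.08 [(np.float64(-0.082), np.float64(0.0)), (np.float64(-0.078), np.float64(0.0)), (np.float64(-0.074), np.float64(0.0)), (np.float64(-0.07), np.float64(0.0)), (np.float64(-0.066), np.float64(0.081)), (np.float64(-0.062), np.float64(0.086)), (np.float64(-0.058), np.float64(0.086)), (np.float64(-0.054), np.float64(0.089)), (np.float64(-0.05), np.float64(0.094)), (np.float64(-0.046), np.float64(0.092)), (np.float64(-0.042), np.float64(0.093)), (np.float64(-0.038), np.float64(0.093))]
   -0.04 [(np.float64(-0.082), np.float64(0.0)), (np.float64(-0.078), np.float64(0.0)), (np.float64(-0.074), np.float64(0.0)), (np.float64(-0.07), np.float64(0.0)), (np.float64(-0.066), np.float64(0.082)), (np.float64(-0.062), np.float64(0.085)), (np.float64(-0.058), np.float64(0.085)), (np.float64(-0.054), np.float64(0.089)), (np.float64(-0.05), np.float64(0.093)), (np.float64(-0.046), np.float64(
[... 2438 characters left out ...]
88)), (np.float64(-0.054), np.float64(0.091)), (np.float64(-0.05), np.float64(0.095)), (np.float64(-0.046), np.float64(0.095)), (np.float64(-0.042), np.float64(0.095)), (np.float64(-0.038), np.float64(0.095))]
   0.04 [(np.float64(-0.082), np.float64(0.0)), (np.float64(-0.078), np.float64(0.0)), (np.float64(-0.074), np.float64(0.0)), (np.float64(-0.07), np.float64(0.0)), (np.float64(-0.066), np.float64(0.082)), (np.float64(-0.062), np.float64(0.085)), (np.float64(-0.058), np.float64(0.088)), (np.float64(-0.054), np.float64(0.092)), (np.float64(-0.05), np.float64(0.096)), (np.float64(-0.046), np.float64(0.094)), (np.float64(-0.042), np.float64(0.093)), (np.float64(-0.038), np.float64(0.095))]
```

View pics/top9.png

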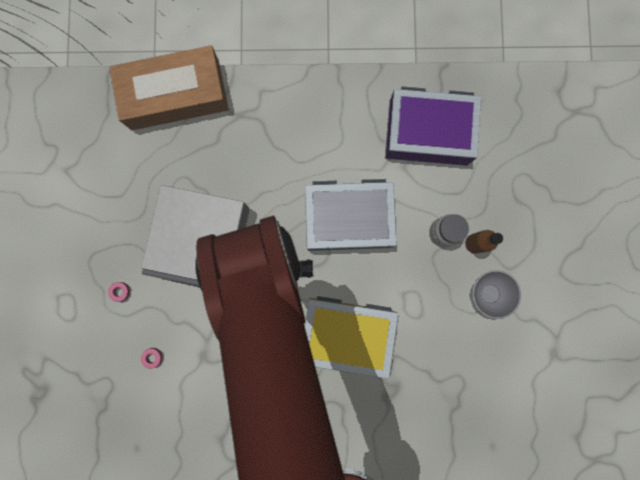

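View pics/scene9.png

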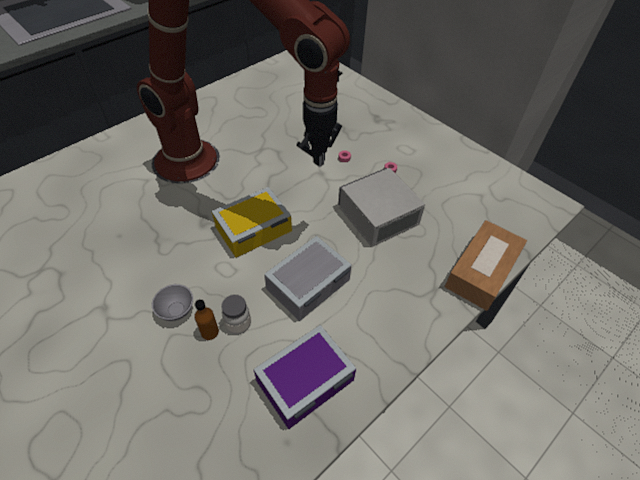

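The lid is flat (slope 0.0°, face at 0.072 m). The drawer front measures at own x −62 to −64 mm, i.e. shut. That push was made with the tips near the panel's top rim, though, so I'll confirm it with a gentle push lower on the panel (tip z≈0.065).

carry_out(
  moves=[
    {"hand": 0,"roll": 6.7,"tx": 0,"ty": 0,"tz": 0},
    {"hand": 0,"roll": 6.7,"tx": 0,"ty": 0,"tz": 0},
    {"hand": 0,"roll": 0,"tx": 0,"ty": 3.5,"tz": -2},
    {"hand": 0,"roll": 0,"tx": 0,"ty": 3.5,"tz": -2},
    {"hand": 0,"roll": 0,"tx": 0,"ty": 3.5,"tz": -2},
  ],
)

```text
time_s: 16.8
eef_pos: [0.478, 0.2252, 0.2372]
eef_rot: [-0.41, 1.569, -0.624]
contact_force: [0.3, -0.0, -0.0]
gripper_width: 0.002
```

carry_out(
  moves=[
    {"hand": 0,"roll": 0,"tx": 0,"ty": 3.5,"tz": -2},
    {"hand": 0,"roll": 0,"tx": 0,"ty": 3.5,"tz": -2},
    {"hand": 0,"roll": 0,"tx": 0,"ty": 1.2,"tz": 0},
    {"hand": 0,"roll": 0,"tx": 3,"ty": 0,"tz": 0},
    {"hand": 0,"roll": 0,"tx": 0,"ty": 0,"tz": 0},
  ],
)

```text
time_s: 17.3
eef_pos: [0.4542, 0.3115, 0.204]
eef_rot: [-2.097, 1.563, -2.308]
contact_force: [-0.3, -0.9, -0.4]
gripper_width: 0.0
```

```bash
python3 - <<'E'
from rig import *
from h import *
s=sense();t=O-EX*.1035
print(s['eef_pos'],go(s,[*t,.039]),s['contact_force'],s['time_s'])
M=R.from_euler('xyz',s['eef_rot']).as_matrix();print(M.round(3).tolist())
E
```

```text
[0.45416776 0.31146748 0.20396272] [16.49  1.21 -0.13] [-0.25696359 -0.93071178 -0.38028955] 17.3
[[-0.006, 0.21, 0.978], [-0.006, 0.978, -0.21], [-1.0, -0.007, -0.004]]
```

carry_out(
  moves=[
    {"hand": 0,"roll": 0,"tx": 3.5,"ty": 1,"tz": 0},
    {"hand": 0,"roll": 0,"tx": 4,"ty": 0,"tz": 0},
    {"hand": 0,"roll": 0,"tx": 4,"ty": 0,"tz": 0},
    {"hand": 0,"roll": 0,"tx": 3,"ty": 0,"tz": 0},
    {"hand": 0,"roll": 0,"tx": 2,"ty": 0,"tz": 0},
  ],
)

```text
time_s: 17.8
eef_pos: [0.4579, 0.3216, 0.0406]
eef_rot: [-1.736, 1.568, -1.949]
contact_force: [0.3, -0.7, 0.4]
gripper_width: -0.005
```

carry_out(
  moves=[
    {"hand": 0,"roll": 0,"tx": 0,"ty": 0,"tz": 0.5},
    {"hand": 0,"roll": 0,"tx": 0,"ty": 0,"tz": 0.5},
    {"hand": 0,"roll": 0,"tx": 0,"ty": 0,"tz": 0.5},
    {"hand": 0,"roll": 0,"tx": 0,"ty": 0,"tz": 0.4},
    {"hand": 0,"roll": 0,"tx": 0,"ty": 0,"tz": 0.3},
  ],
)

```text
time_s: 18.3
eef_pos: [0.4797, 0.3198, 0.0436]
eef_rot: [0.718, 1.568, 0.508]
contact_force: [0.7, 0.8, -0.0]
gripper_width: 0.0
```

```bash
python3 - <<'E'
from rig import *
from h import *
s=sense();t=O-EX*.0735
print(s['eef_pos'],go(s,[*t,.039]),s['contact_force'],s['time_s'])
p,d=capture("wrist");cv2.imwrite("pics/w9.png",p[:,:,::-1])
E
```

```text
[0.47966351 0.31981277 0.04355887] [ 0.46 -0.25  0.48] [ 0.66909351  0.77168397 -0.04177547] 18.3
```

View pics/w9.png

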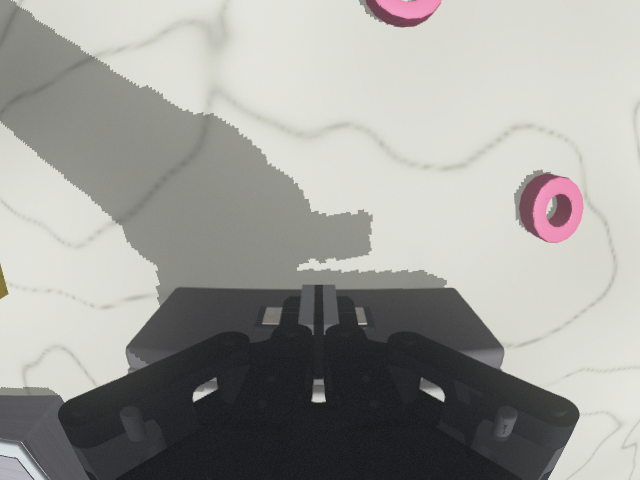

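carry_out(
  moves=[
    {"hand": 0,"roll": 0,"tx": 0,"ty": 0,"tz": 0.1},
    {"hand": 0,"roll": 0,"tx": 0,"ty": 0,"tz": 0.1},
    {"hand": 0,"roll": 0,"tx": 0,"ty": 0,"tz": 0.1},
    {"hand": 0,"roll": 0,"tx": 0,"ty": 0,"tz": 0.1},
    {"hand": 0,"roll": 0,"tx": 0,"ty": 0,"tz": 0.1},
  ],
)

```text
time_s: 18.85
eef_pos: [0.4831, 0.3188, 0.0424]
eef_rot: [-2.457, 1.571, -2.666]
contact_force: [0.3, -0.1, 0.1]
gripper_width: -0.002
```

carry_out(
  moves=[
    {"hand": 0,"roll": 0,"tx": 0,"ty": 0,"tz": 0.1},
    {"hand": 0,"roll": 0,"tx": 0,"ty": 0,"tz": 0.1},
    {"hand": 0,"roll": 0,"tx": 0,"ty": 0,"tz": 0.1},
    {"hand": 0,"roll": 0,"tx": 0,"ty": 0,"tz": 0},
    {"hand": 0,"roll": 0,"tx": 0,"ty": 0,"tz": 0},
  ],
)

```text
time_s: 19.35
eef_pos: [0.4845, 0.3184, 0.0423]
eef_rot: [-2.802, 1.568, -3.011]
contact_force: [-5.0, 0.1, 3.4]
gripper_width: -0.002
```

carry_out(
  moves=[
    {"hand": 0,"roll": 0,"tx": 0,"ty": 0,"tz": 0.1},
    {"hand": 0,"roll": 0,"tx": 0,"ty": 0,"tz": 0.1},
    {"hand": 0,"roll": 0,"tx": 0,"ty": 0,"tz": 0},
    {"hand": 0,"roll": 0,"tx": 0,"ty": 0,"tz": 0},
    {"hand": 0,"roll": 0,"tx": 0,"ty": 0,"tz": 0},
  ],
)

```text
time_s: 19.85
eef_pos: [0.4845, 0.3184, 0.0423]
eef_rot: [-2.816, 1.565, -3.024]
contact_force: [-7.2, 0.8, 6.1]
gripper_width: -0.0
```

carry_out(
  moves=[
    {"hand": 0,"roll": 0,"tx": 0,"ty": 0,"tz": -1},
    {"hand": 0,"roll": 0,"tx": 0,"ty": 0,"tz": -3},
    {"hand": 0,"roll": 0,"tx": -2,"ty": 0,"tz": -2},
    {"hand": 0,"roll": 0,"tx": -4,"ty": 0,"tz": 0},
    {"hand": 0,"roll": 0,"tx": -4,"ty": 0,"tz": 0},
  ],
)

```text
time_s: 20.35
eef_pos: [0.4296, 0.3301, 0.1431]
eef_rot: [-0.27, 1.569, -0.479]
contact_force: [0.5, 0.2, -0.8]
gripper_width: 0.003
```

carry_out(
  moves=[
    {"hand": 0,"roll": 0,"tx": -4,"ty": 0,"tz": 0},
    {"hand": 0,"roll": 0,"tx": -3,"ty": 4,"tz": 0},
    {"hand": 0,"roll": 0,"tx": -2,"ty": 4,"tz": 0},
    {"hand": 0,"roll": 0,"tx": 0,"ty": 4,"tz": 0},
    {"hand": 0,"roll": 0,"tx": 0,"ty": 0,"tz": 0},
  ],
)

```text
time_s: 20.85
eef_pos: [0.4541, 0.4541, 0.2324]
eef_rot: [1.379, 1.564, 1.176]
contact_force: [-1.5, -0.7, -1.3]
gripper_width: 0.001
```

```bash
python3 - <<'E'
from rig import *
from h import *
s=sense();print(s['eef_pos'],s['contact_force'],s['time_s'])
for n in ("scene","top"):
    p,d=capture(n);cv2.imwrite(f"pics/{n}10.png",p[:,:,::-1])
    W=cloud(d,camera_params(n));P=W.reshape(-1,3)
    m=(P[:,2]>.055)&(P[:,2]<.09)&(P[:,0]>.56)&(P[:,0]<.70)&(P[:,1]>-.11)&(P[:,1]<.07);Q=P[m]
    A=np.c_[Q[:,:2]-[.627,-.02],np.ones(len(Q))];x=np.linalg.lstsq(A,Q[:,2],rcond=None)[0]
    print(n,"lid slope deg",np.degrees(x[:2]).round(2),"z",x[2].round(4))
    m=(P[:,2]>.05)&(P[:,0]>.4)&(P[:,0]<.75)&(P[:,1]>.13)&(P[:,1]<.45)&(P[:,2]<.1)
    Q=P[m];X=(Q[:,:2]-O)@EX;Y=(Q[:,:2]-O)@EY;k=abs(Y)<.08
    print(" unit own-x extent",np.percentile(X[k],[.2,.5,1,2,99,99.5]).round(4))
    if n=="top": cv2.imwrite("pics/t10.png",cv2.resize(p[175:345,110:260],None,fx=3.5,fy=3.5)[:,:,::-1])
E
```

```text
[0.45413411 0.45410621 0.23239841] [-1.49521197 -0.74303479 -1.26195849] 20.85
scene lid slope deg [-0.78  0.08] z 0.0727
 unit own-x extent [-0.0621 -0.0606 -0.0591 -0.0554  0.1214  0.1216]
top lid slope deg [-0.05 -0.01] z 0.0723
 unit own-x extent [-0.0647 -0.0625 -0.0616 -0.0597  0.117   0.1179]
```

View pics/t10.png

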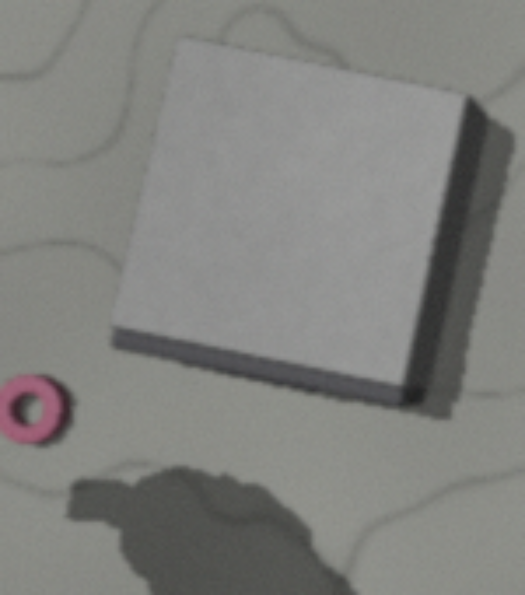

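View pics/scene10.png

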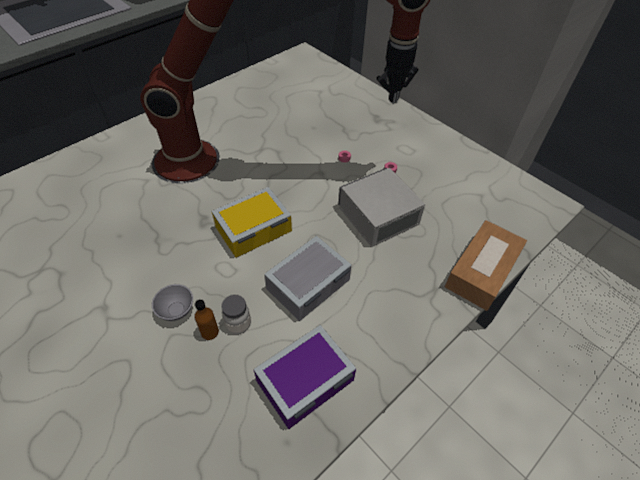

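```bash
python3 - <<'E'
from rig import *
from h import *
for n in ("scene","top"):
    W=cloud(np.load(f"pics/{n}9.npz")['d'],camera_params(n));P=W.reshape(-1,3)
    for nm,x0,x1,y0,y1 in (("case",.57,.69,-.1,.06),("purple",.77,.85,-.26,-.13),("unit",.56,.64,.24,.34)):
        m=(P[:,2]>.055)&(P[:,2]<.1)&(P[:,0]>x0)&(P[:,0]<x1)&(P[:,1]>y0)&(P[:,1]<y1);Q=P[m]
        A=np.c_[Q[:,:2]-Q[:,:2].mean(0),np.ones(len(Q))];x=np.linalg.lstsq(A,Q[:,2],rcond=None)[0];print(n,nm,np.degrees(x[:2]).round(2),x[2].round(4))
E
```

```text
scene case [-0.22 -0.02] 0.0731
scene purple [0.06 0.03] 0.0734
scene unit [-0.38  0.09] 0.091
top case [-0.07  0.12] 0.0727
top purple [ 0.05 -0.  ] 0.0729
top unit [ 0.01 -0.1 ] 0.0908
```

The case lid is as flat and as high as the shut purple case, and the drawer shows no gap. I hand the job in.

```bash
python3 - <<'E'
from rig import *
print(close_job())
E
```

```text
the job is handed in; nothing more can be done
None
```

The drawer is fully home and the case lid lies flat shut. I handed the job in at about 21 s of the 48 s allowed, with the gripper clear of everything; it gives no verdict.

- **Drawer:** I pushed the front panel with the closed fingertips, at about 2 N while sliding, until it met its stop. A second push lower on the panel met the stop at own x −62 mm, the shut position, and held at 7 N without moving. The pictures show no gap. The bandage roll rode in with the drawer and the gripper did not touch it.
- **Lid:** I swung it down from about 63° with the fingertips on its outer face, at about 2–3 N, and pressed it home with 16 N. The top camera shows it flat to within about 0.1°. Its outer face measures 72–73 mm high, the same as the shut purple case; the stated shut height is 71 mm, and the calibration is good to about 2 mm.
- **Bystanders and look-alikes:** The bottle, jar, bowl, yellow and purple cases and pink rolls look unmoved in the last pictures.

**What went wrong or disagreed:**
- The wrist depth put the fingertips about 26 mm above the reported TCP height, not 17 mm below it as stated.
- Because of that, my first try at the lid came down on its free edge, at about 12 N, and turned it only about 2°. I measured the offset, replanned and swung it down properly.
- The first drawer push probably ran near the panel's top rim for the same reason, so I repeated it lower.
- The scene camera's lid slope came out between 0.2° and 0.8° depending on the area fitted. It also showed a 0.4° tilt on the fixed unit's top, so I trusted the top camera.

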